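Build up an idler shaft and clear the parts cartons into the return lane

ROBOT

A 7-joint arm with a two-finger parallel gripper is mounted at the origin on the work surface. World frame = base frame: x ahead of the robot, y to its left, z up, the work surface at z = 0. Lengths are in m, angles in rad, forces in N, time in s.
With the tool pointing down it reaches from about 0.4 to 0.9 m from the base axis. Payload 5.5 kg.
Tool frame: the origin (TCP) lies between the finger pads; the fingertips stand manip.tips_ahead ahead of it and the grasp point (between the pads) lies 2 mm behind it (manip.tips_ahead is the distance from the TCP to the fingertips, in m); z points along the fingers, y is the direction in which the jaws open and shut (so a half turn about z gives the same grasp; the last joint's range is limited). The gripper opens to 85 mm and grips with 20 to 120 N. Pads are 22 mm wide; open, the fingers measure 114 mm over their backs; the gripper's body (76 mm by 85 mm) begins 54 mm behind the grasp point. The pads swing forward as they close: fully open they stand 13 mm farther back than shut.
Start: joints at [1.568, 0.501, -0.427, 1.55, 0.221, 1.138, -0.21], TCP at [0.171, -0.627, 0.248] pointing down, gripper open.
Joint ranges: [-2.88, 2.88], [-0.31, 2.03], [-1.54, 1.56], [0.2, 2.42], [-1.41, 4.55], [0.19, 2.02], [-2.57, 2.57]. Speed limits (rad/s): [2.57, 2.57, 3.14, 3.14, 3.14, 3.14, 3.14].

INTERFACE

Orientations are given as a rotation vector (axis times angle).
In Python, from workcell import manip, grab_frame, order gives the robot as it stands. The module is installed in compiled form; this text tells all that it offers.
- The arm moves only by the shell command python3 -m creep 'ROWS'. ROWS is JSON, a list that holds one entry, the list of rows, each a list of 5 numbers: the shift along the tool's x, y, z in mm, then the turn about the tool's z in degrees, then the opening, from 0 (shut) to 1 (fully open). In form: [[[tx, ty, tz, twist, jaw], ...]]. A call has 1 to 5 rows; each row is the pose to reach, as a shift and turn from the pose commanded when the call began, along the tool's axes at that moment; what a row does not reach only later rows make up. A row lasts 1/8 s, in which the tool goes at most 62.5 mm and 10.7 degrees, less where a joint would pass 70% of its speed; a pose out of reach is approached as far as the arm can. A call with a gripper value outside its range is refused whole. The fingers move at their own pace and stop on an object; the grip force is fixed at half the most. Time passes only in rows, so rows that repeat a pose let the fingers close. It gives the time, the measured TCP pose, the force and the opening at its end, in the units of the state.
- manip.state(): the state, without advancing time (a new reading comes with each control period).
- grab_frame(name): name is "scene" or "top" or "wrist"; returns a dict with "frame" (480x640x3 uint8, red, green, blue), "camera_matrix" (3x3 intrinsics, pixels), "rvec" (rotation vector, rad) and "tvec" (3), from world to camera coordinates, as OpenCV has them; the wrist camera has in their place "T_tool_cam" (4x4, takes a point from camera to tool coordinates, whose origin is the TCP and whose axes are the flange's). Camera axes: x right, y down, z forward; pixel columns grow to the right and rows downward; lengths in m; the calibration is good to about 2 mm. A picture is of the moment at which its call begins: read the wrist's pose just before it. There is no depth.
- order.close_job(): hands the job in, once; it reports no verdict.
The state is a dict: "clock": time; "joint_pos": joint angles; "qvel": joint speeds; "joint_torque": joint torques, N m; "tool_pos": TCP position; "tool_rot": TCP orientation; "contact_force": force on the tool from outside, world axes, zero at the start; "wrist_torque": the same for the moment, N m; "width": opening from 0.0 (shut) to 1.0 (fully open).
Only numpy, scipy, OpenCV 4.12 (cv2) and the standard library are available. Lean on these libraries where they do the work, as an engineer would, in place of code of your own. Each camera call takes 0.05 s, during which the arm holds its last target.

TASK

Build up the idler on the upright shaft: slide the bearing down onto the seat first, then every blue spacer there is, then the brass washer, and last the red retaining collar, each lying flat on the one below and let go. Clear away the cartons the parts came in, before, between or after, by placing each in the sloped return lane so that it slides down to the stop or up against the carton ahead. Leave the yellow bin, the can and the screwdriver where they are.

Things in the scene. Friction and masses are not known exactly. Their poses are not given: they have to be found in the camera images.
- stand: assembly stand, fixed: green plate 110 x 110 x 18 mm with a round steel seat (54 mm across, its flat top 30 mm above the bench) and a bare upright aluminium shaft, 28 mm in diameter, in the middle. Origin: centre of the plate's underside, on the shaft's axis; z up.
- seat (a point): on the shaft's axis at the height of the seat's flat top (30 mm above the bench), where the bearing's underside comes to lie. z up along the shaft.
- shaft_tip (a point): top end of the shaft, on its axis, 114 mm above the seat (144 mm above the bench). The top 14 mm taper from 28 to 14 mm across, so a part threads on even if a little off centre. If the palm would meet the tip, let a part go higher up; it slides down by itself.
- lane: sloped return lane, fixed, standing on the bench. Origin: on the bench under its middle; x runs along the lane towards the low end, y to its left, z up.
- deck: the lane's slippery deck, 340 mm long, 86 mm between side walls 18 mm high, sloping down 0.46 rad to a yellow stop 44 mm high at the far, low end. Origin: on its surface, mid-width, at the stop's uphill face; x points down the slope (high end at x = -340 mm, 185 mm above the bench), y left, z square out of it. A carton let go on it slides to the stop or the carton ahead.
- bearing: ball bearing, steel with a black seal ring, 66 mm outer diameter, 18 mm thick, about 0.22 kg. Origin: centre of its underside; its z axis is the bore's axis, up as it starts (flat on the bench). Bore 34 mm, so 3 mm of play all round on the shaft. Slides freely down the shaft when let go.
- spacer1: blue plastic spacer, 60 mm outer diameter, 18 mm thick, 0.08 kg; one to three such spacers are present (None if absent), all alike. Origin: centre of its underside; its z axis is the bore's axis, up as it starts (flat on the bench). Bore 34 mm, so 3 mm of play all round on the shaft. Slides freely down the shaft when let go.
- spacer2: blue plastic spacer, 60 mm outer diameter, 18 mm thick, 0.08 kg; one to three such spacers are present (None if absent), all alike. Origin: centre of its underside; its z axis is the bore's axis, up as it starts (flat on the bench). Bore 34 mm, so 3 mm of play all round on the shaft. Slides freely down the shaft when let go.
- spacer3: blue plastic spacer, 60 mm outer diameter, 18 mm thick, 0.08 kg; one to three such spacers are present (None if absent), all alike. Origin: centre of its underside; its z axis is the bore's axis, up as it starts (flat on the bench). Bore 34 mm, so 3 mm of play all round on the shaft. Slides freely down the shaft when let go.
- washer: brass thrust washer, 64 mm outer diameter, 10 mm thick, 0.12 kg. Origin: centre of its underside; its z axis is the bore's axis, up as it starts (flat on the bench). Bore 34 mm, so 3 mm of play all round on the shaft. Slides freely down the shaft when let go.
- collar: red retaining collar with a black slit, 60 mm outer diameter, 22 mm thick, 0.11 kg. Origin: centre of its underside; its z axis is the bore's axis, up as it starts (flat on the bench). Bore 34 mm, so 3 mm of play all round on the shaft. Slides freely down the shaft when let go.
- carton1: closed cardboard carton 76 x 60 x 56 mm (along its own x, y, z), about 0.14 kg; two or three are present (None if absent). Origin: its centre, 28 mm above what it stands on.
- carton2: closed cardboard carton 76 x 60 x 56 mm (along its own x, y, z), about 0.14 kg; two or three are present (None if absent). Origin: its centre, 28 mm above what it stands on.
- carton3: closed cardboard carton 76 x 60 x 56 mm (along its own x, y, z), about 0.14 kg; two or three are present (None if absent). Origin: its centre, 28 mm above what it stands on.
- bin: bystander: open yellow parts bin 90 x 140 x 50 mm; origin at the centre of its underside.
- oilcan: bystander: closed round can, 68 mm across, 110 mm tall; origin at the centre of its underside.
- driver: bystander: screwdriver with orange handle, 200 mm long, lying along its own x; origin at its middle on the bench.

How it is judged:
On the way, in this order (a step that is already met when the one before it is completed fails the run):
1. the bearing lies on the seat (horizontal distance between bearing and seat below 0.007 m and angle between bearing's own z axis and vertical below 0.09 rad and z of bearing in the frame of seat between -0.004 and 0.004 m and linear speed of bearing below 0.03 m/s and contact force between bearing and the fingers below 0.3 N), for 0.2 s.
2. every spacer lies on the shaft above the bearing (all of step 1 and horizontal distance between each of spacer1, spacer2, spacer3 and seat below 0.007 m and angle between each of spacer1, spacer2, spacer3's own z axis and vertical below 0.09 rad and z of spacer1 in the frame of seat between 0.014 and 0.059 m and linear speed of each of spacer1, spacer2, spacer3 below 0.03 m/s and contact force between each of spacer1, spacer2, spacer3 and the fingers below 0.3 N and z of spacer2 in the frame of seat between 0.014 and 0.059 m and z of spacer3 in the frame of seat between 0.014 and 0.059 m), for 0.2 s.
3. the washer lies on the top spacer (all of step 2 and horizontal distance between washer and seat below 0.007 m and angle between washer's own z axis and vertical below 0.09 rad and z of washer in the frame of seat between 0.031 and 0.078 m and linear speed of washer below 0.03 m/s and contact force between washer and the fingers below 0.3 N and z of washer in the frame of spacer1 above 0.014 m and z of washer in the frame of spacer2 above 0.014 m and z of washer in the frame of spacer3 above 0.014 m and (z of washer in the frame of spacer1 below 0.023 m or z of washer in the frame of spacer2 below 0.023 m or z of washer in the frame of spacer3 below 0.023 m)), for 0.2 s.
4. the collar lies on the washer (all of step 3 and horizontal distance between collar and seat below 0.007 m and angle between collar's own z axis and vertical below 0.09 rad and z of collar in the frame of seat between 0.041 and 0.089 m and linear speed of collar below 0.03 m/s and contact force between collar and the fingers below 0.3 N and z of collar in the frame of washer between 0.006 and 0.015 m), for 0.2 s.
At the end, for the whole second after the job is handed in: On the shaft from the seat up: bearing, all spacers, washer, collar, touching, within 7 mm of its axis and 0.09 rad of flat. Every carton in the lane, one at the stop (within 8 mm), the others against one another (gaps under 14 mm). All at rest and let go (all of step 4 and y of carton1 in the frame of deck between -0.017 and 0.017 m and x of carton1 in the frame of deck between -0.24 and 0 m and z of carton1 in the frame of deck between 0.02 and 0.048 m and linear speed of each of carton1, carton2, carton3 below 0.03 m/s and contact force between each of carton1, carton2, carton3 and the fingers below 0.3 N and y of carton2 in the frame of deck between -0.017 and 0.017 m and x of carton2 in the frame of deck between -0.24 and 0 m and z of carton2 in the frame of deck between 0.02 and 0.048 m and y of carton3 in the frame of deck between -0.017 and 0.017 m and x of carton3 in the frame of deck between -0.24 and 0 m and z of carton3 in the frame of deck between 0.02 and 0.048 m and x of any of carton1, carton2, carton3 in the frame of deck above -0.046 m and (x of carton1 in the frame of deck above -0.046 m or distance between carton1 and carton2 below 0.09 m or distance between carton1 and carton3 below 0.09 m) and (x of carton2 in the frame of deck above -0.046 m or distance between carton2 and carton1 below 0.09 m or distance between carton2 and carton3 below 0.09 m) and (x of carton3 in the frame of deck above -0.046 m or distance between carton3 and carton1 below 0.09 m or distance between carton3 and carton2 below 0.09 m)).
It fails at once if the bin is pushed more than 40 mm from its place (distance of bin from where it was at the start of the episode above 0.04 m).
It fails at once if the oilcan is pushed more than 40 mm from its place (distance of oilcan from where it was at the start of the episode above 0.04 m).
It fails at once if the driver is pushed more than 40 mm from its place (distance of driver from where it was at the start of the episode above 0.04 m).
Of spacer1, spacer2, spacer3 only 1 to 3 are there at a start; the rules pass over those that are not, and their reading is None.
Of carton1, carton2, carton3 only 2 to 3 are there at a start; the rules pass over those that are not, and their reading is None.
At some moment in a run one of carton1, carton2, carton3, washer, collar may be knocked a few centimetres aside while the robot is not near it.
Once in a run the grip may slacken for a moment while it holds something.
It also fails if it takes over 210 s, if anything falls off the work surface, if the arm or the gripper's body presses on something with over 40 N, if the wrist force passes 120 N, or if a joint passes its speed limit or range.

## Working session

There is one attempt and no reset: what is moved stays moved. The work goes in short steps, Python scripts to look and compute and a shell command to move; the robot and the scene stay as the last step left them, time stands still between calls to the robot, and variables do not carry over. Pictures are saved under pics/ and viewed, and the job is handed in when it is done.

```bash
mkdir -p pics; python3 - <<'E'
from workcell import manip, grab_frame
import cv2
print(manip.state()); print(manip.tips_ahead)
for n in("scene","top","wrist"):
    f=grab_frame(n); cv2.imwrite(f"pics/{n}0.png",f["frame"][:,:,::-1]); print(n,{k:v for k,v in f.items() if k!="frame"})
E
```

```text
{'clock': 0.0, 'joint_pos': array([ 1.56818962,  0.50185405, -0.4267782 ,  1.55144828,  0.22083435,
        1.13828251, -0.21030279]), 'qvel': array([-2.15702889e-04, -3.76575644e-06,  4.29758324e-04, -9.04514064e-04,
       -3.09146848e-04, -1.53221364e-03, -1.14730963e-04]), 'joint_torque': array([-8.63878613e-04, -5.69517767e+01, -5.81658438e+00, -2.80943191e+01,
        1.06370813e-02,  1.19453907e-02,  5.87772604e-06]), 'tool_pos': array([ 0.17051527, -0.6265594 ,  0.24725499]), 'tool_rot': array([-3.11197641e+00, -4.16131268e-01,  3.46902629e-04]), 'contact_force': array([ 0.14915384, -0.14184935,  0.29558665]), 'wrist_torque': array([-0.02279302, -0.00572982, -0.03035302]), 'width': 0.9995467757492332}
0.017
scene {'camera_matrix': array([[593.30890966,   0.        , 312.54585729],
       [  0.        , 593.30890966, 248.19105328],
       [  0.        ,   0.        ,   1.        ]]), 'rvec': array([ 0.91698608,  2.48256905, -1.06439836]), 'tvec': array([ 0.4281933 , -0.19447846,  1.74335888])}
top {'camera_matrix': array([[471.98514305,   0.        , 318.12402276],
       [  0.        , 471.98514305, 243.97373822],
       [  0.        ,   0.        ,   1.        ]]), 'rvec': array([ 2.14746399, -2.18078475,  0.15936945]), 'tvec': array([0.02570926, 0.62217625, 1.27118916])}
wrist {'camera_matrix': array([[411.89435471,   0.        , 314.76300399],
       [  0.        , 411.89435471, 236.28906459],
       [  0.        ,   0.        ,   1.        ]]), 'T_tool_cam': array([[-3.57215095e-04, -9.57538980e-01, -2.88303613e-01,
         7.24495534e-02],
       [ 9.99999900e-01, -2.64018509e-04, -3.62142687e-04,
         4.24748755e-05],
       [ 2.70648250e-04, -2.88303714e-01,  9.57538979e-01,
        -1.27059223e-01],
       [ 0.00000000e+00,  0.00000000e+00,  0.00000000e+00,
         1.00000000e+00]])}
```

View pics/scene0.png

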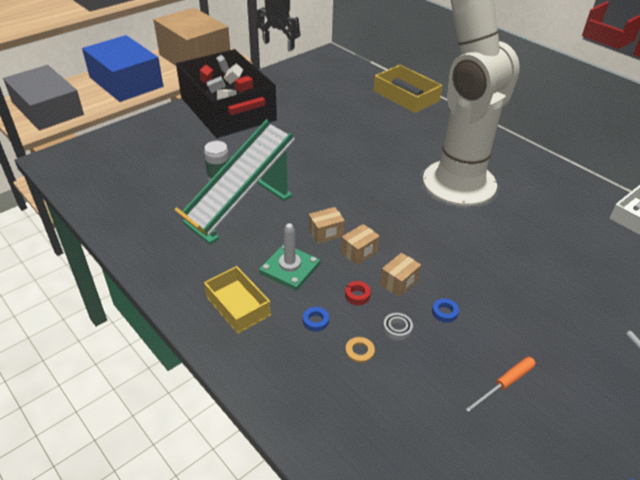

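View pics/top0.png

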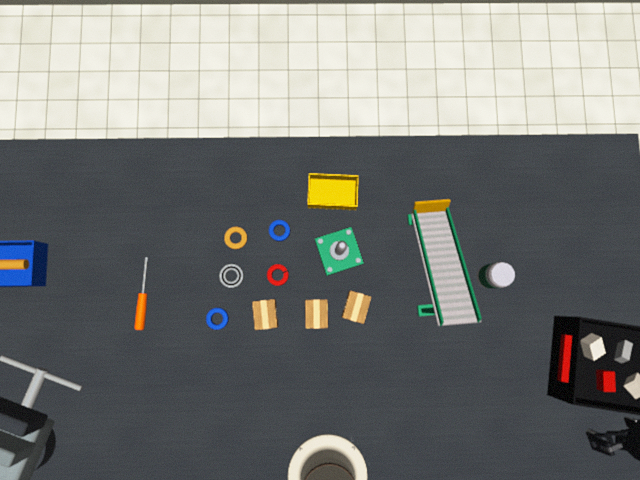

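View pics/wrist0.png

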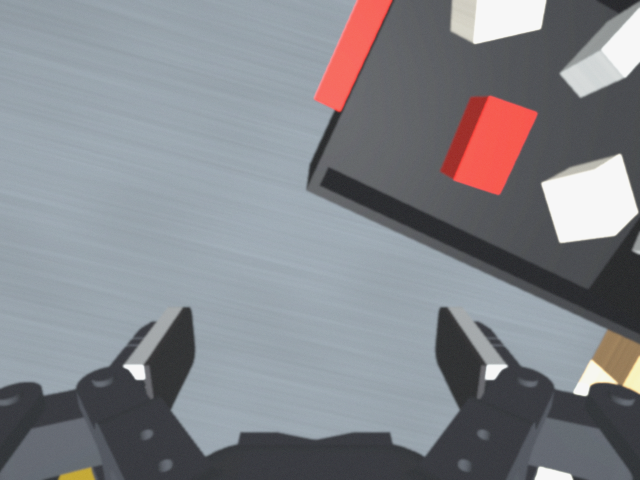

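```bash
cat > h.py <<'E'
import numpy as np, cv2
from scipy.spatial.transform import Rotation as R
from workcell import manip, grab_frame, order
def grab(name,save=None):
    s=manip.state(); f=grab_frame(name); im=np.ascontiguousarray(f["frame"]); K=f["camera_matrix"]
    if name=="wrist":
        Tt=np.eye(4); Tt[:3,:3]=R.from_rotvec(s["tool_rot"]).as_matrix(); Tt[:3,3]=s["tool_pos"]
        T=Tt@f["T_tool_cam"]; Rw=T[:3,:3]; c=T[:3,3]
    else:
        Rw=R.from_rotvec(f["rvec"]).as_matrix().T; c=-Rw@f["tvec"]
    if save: cv2.imwrite(f"pics/{save}.png",im[:,:,::-1])
    return im,(K,Rw,c)
def ray(cam,uv,z):
    K,Rw,c=cam; d=Rw@np.linalg.solve(K,[uv[0],uv[1],1.]); return c+d*(z-c[2])/d[2]
def pix(cam,p):
    K,Rw,c=cam; q=K@(Rw.T@(np.asarray(p)-c)); return q[:2]/q[2]
COL={"blue":([100,120,60],[125,255,255]),"red":([0,150,80],[6,255,255]),"brass":([12,80,110],[22,210,255]),
 "carton":([8,40,90],[20,190,255]),"green":([65,100,40],[90,255,255]),"yellow":([23,150,80],[32,255,255])}
def mask(im,c):
    h=cv2.cvtColor(im,cv2.COLOR_RGB2HSV); return cv2.inRange(h,np.array(COL[c][0]),np.array(COL[c][1]))
def blobs(m,amin=60):
    n,l,st,ce=cv2.connectedComponentsWithStats(m)
    return [(st[i],ce[i],l==i) for i in range(1,n) if st[i][4]>=amin]
def yaw():
    M=R.from_rotvec(manip.state()["tool_rot"]).as_matrix(); return np.degrees(np.arctan2(M[1,1],M[0,1]))  # jaw direction
def go(p,jaw=None):
    """shift in tool axes mm to world TCP p, and twist deg to bring jaw dir to angle (deg, mod 180)"""
    s=manip.state(); M=R.from_rotvec(s["tool_rot"]).as_matrix()
    d=M.T@(np.asarray(p)-s["tool_pos"])*1000; o=[d.round(1)]
    if jaw is not None:
        t=-(jaw-yaw()); t=(t+90)%180-90; o.append(round(t,1))
    print("go",*o)
def st():
    s=manip.state(); print("t",round(s["clock"],2),"pos",s["tool_pos"].round(4),"yaw",yaw().round(1),"F",s["contact_force"].round(1),"w",round(s["width"],3),"q",s["joint_pos"].round(2))
E
python3 - <<'E'
from h import *
st(); print(R.from_rotvec(manip.state()["tool_rot"]).as_matrix().round(3))
im,cam=grab("top")
print(cam[2])
for c in COL:
    for s,ce,l in blobs(mask(im,c)):
        hh={"blue":.018,"red":.022,"brass":.01,"carton":.056,"green":.018,"yellow":.05}[c]
        bb=(s[0]+s[2]/2-.5,s[1]+s[3]/2-.5)
        print(c,s,"cen",ce.round(1),ray(cam,ce,hh).round(3),ray(cam,bb,hh).round(3))
E
```

```text
t 0.15 pos [ 0.1706 -0.6267  0.2475] yaw -74.8 F [-0.1  0.2  0.1] w 1.0 q [ 1.57  0.5  -0.43  1.55  0.22  1.14 -0.21]
[[ 0.965  0.263 -0.   ]
 [ 0.263 -0.965  0.002]
 [ 0.    -0.002 -1.   ]]
[0.45553038 0.04249987 1.3395417 ]
blue [268 219  22  22 285] cen [278.9 229.9] [0.667 0.126 0.018] [0.668 0.127 0.018]
blue [   0  240   48   47 1848] cen [ 24.1 262.8] [0.584 0.833 0.018] [0.584 0.835 0.018]
blue [206 307  23  23 307] cen [216.5 318.4] [0.423 0.299 0.018] [0.423 0.298 0.018]
red [267 264  22  22 264] cen [277.2 274.4] [0.541 0.131 0.022] [0.541 0.13  0.022]
red [560 334  13  49 388] cen [566. 358.] [ 0.298 -0.662  0.022] [ 0.298 -0.662  0.022]
red [602 371  14  22 283] cen [608.8 381.3] [ 0.234 -0.775  0.022] [ 0.233 -0.774  0.022]
brass [224 226  23  23 334] cen [235.1 237.3] [0.649 0.251 0.01 ] [0.65  0.251 0.01 ]
brass [  0 260  25   9 218] cen [ 11.6 264. ] [0.582 0.872 0.01 ] [0.582 0.871 0.01 ]
brass [342 290  30  34 542] cen [356.4 306.8] [ 0.448 -0.089  0.01 ] [ 0.448 -0.089  0.01 ]
brass [252 299  25  31 548] cen [264.1 314.1] [0.432 0.169 0.01 ] [0.432 0.169 0.01 ]
br
[... 295 characters left out ...]
.3 306.8] [ 0.448 -0.084  0.056] [ 0.449 -0.084  0.056]
carton [252 299  26  32 544] cen [264.2 314.3] [0.432 0.164 0.056] [0.432 0.164 0.056]
carton [305 299  23  30 531] cen [315.9 313.4] [0.432 0.025 0.056] [0.432 0.025 0.056]
green [446 208  36 114 494] cen [463.7 265.1] [ 0.559 -0.394  0.018] [ 0.561 -0.394  0.018]
green [414 210  29 116 356] cen [428.6 269.5] [ 0.549 -0.294  0.018] [ 0.554 -0.293  0.018]
green [ 314  227   50   49 1167] cen [338.5 250.8] [ 0.605 -0.041  0.018] [ 0.604 -0.041  0.018]
green [417 304  18  13 186] cen [425.1 309.8] [ 0.436 -0.279  0.018] [ 0.436 -0.28   0.018]
yellow [ 307  173   52   37 1618] cen [332.6 190.8] [ 0.77  -0.027  0.05 ] [ 0.77  -0.026  0.05 ]
```

```bash
python3 - <<'E'
import cv2
a=cv2.imread('pics/top0.png')[160:340,190:510]; cv2.imwrite('pics/top0z.png',cv2.resize(a,(800,450),interpolation=cv2.INTER_CUBIC))
E
```

```text
(no output)
```

View pics/top0z.png

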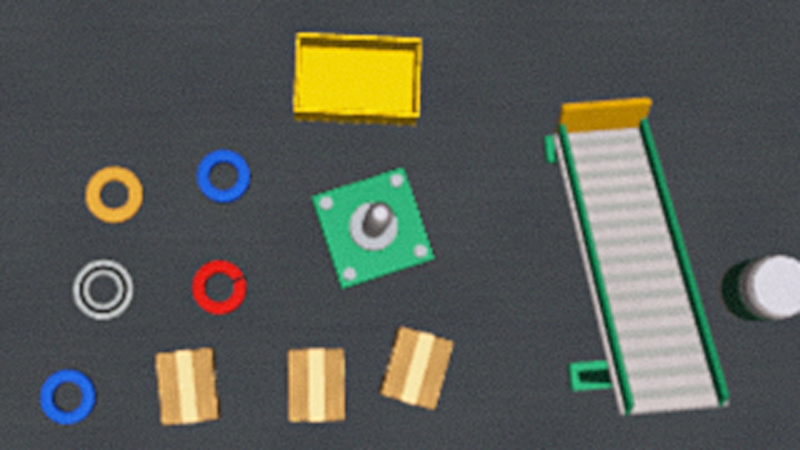

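```bash
python3 - <<'E'
from h import *
im,cam=grab("top")
print("seat",ray(cam,(338.8,249.6),.03),"tip",ray(cam,(342,244.8),.144))
print("bearing",ray(cam,(231.2,275.6),.018))
print("high",ray(cam,(442,324),.185),ray(cam,(479,321),.185)); print("low",ray(cam,(416,212),.034),ray(cam,(447,208),.034))
g=cv2.cvtColor(im,cv2.COLOR_RGB2GRAY)[255:298,210:254]
c=cv2.HoughCircles(cv2.medianBlur(g,3),cv2.HOUGH_GRADIENT,1,50,param1=100,param2=8,minRadius=9,maxRadius=14); print(c+[210,255,0] if c is not None else None)
# cartons angle: dark blob minAreaRect with the tape included
h=cv2.cvtColor(im,cv2.COLOR_RGB2HSV)
m=cv2.inRange(h,np.array([8,30,100]),np.array([28,200,255]))
for s,ce,l in blobs(m,300):
    cs,_=cv2.findContours(l.astype(np.uint8),cv2.RETR_EXTERNAL,cv2.CHAIN_APPROX_NONE); r=cv2.minAreaRect(cs[0]); print(r, ray(cam,r[0],.056).round(4))
E
```

```text
seat [ 0.60705751 -0.04161673  0.03      ] tip [ 0.60609734 -0.04275446  0.144     ]
bearing [0.53977361 0.25970087 0.018     ]
high [ 0.40387983 -0.27815746  0.185     ] [ 0.40950806 -0.36888605  0.185     ]
low [ 0.7103407  -0.26198548  0.034     ] [ 0.72071205 -0.35059762  0.034     ]
[[[230.5        275.5         12.39999962]]]
((235.0, 237.5), (23.0, 22.0), 90.0) [0.6415 0.2438 0.056 ]
((356.1415100097656, 306.7547302246094), (23.763378143310547, 29.944602966308594), 15.945394515991211) [ 0.448  -0.0834  0.056 ]
((264.5099182128906, 314.0989990234375), (30.149629592895508, 23.88089370727539), 84.2894058227539) [0.4326 0.1636 0.056 ]
((316.0, 313.5), (29.0, 22.0), 90.0) [0.4319 0.0253 0.056 ]
((327.0, 462.0), (34.0, 60.0), 90.0) [0.051  0.0029 0.056 ]
```

```bash
python3 -m creep '[[[172,-245,9,-3,1],[172,-245,9,-6,1],[172,-245,9,-10,1],[172,-245,9,-15,1],[172,-245,9,-15,1]]]'; python3 -c "
from h import *; st(); go([.49,.255,.22],-90)"
```

```text
clock: 0.88
tool_pos: [0.273, -0.343, 0.2393]
tool_rot: [3.032, 0.823, -0.0]
contact_force: [0.6, -0.9, -0.1]
width: 0.998
t 0.88 pos [ 0.273  -0.343   0.2393] yaw -59.6 F [ 0.6 -0.9 -0.1] w 0.998 q [ 1.43  0.14 -0.64  2.06  0.1   0.97 -0.3 ]
go [ 489.6 -406.3   19.1] 30.4
```

```bash
python3 -m creep '[[[240,-200,10,8,1],[240,-200,10,16,1],[240,-200,10,24,1],[240,-200,10,30,1],[240,-200,10,30,1]]]'; python3 -c "
from h import *; st(); go([.49,.255,.22],-90)"
```

```text
clock: 1.5
tool_pos: [0.3791, -0.0514, 0.2297]
tool_rot: [3.14, 0.004, 0.002]
contact_force: [1.3, -1.0, -0.3]
width: 1.002
t 1.5 pos [ 0.3791 -0.0514  0.2297] yaw -89.9 F [ 1.3 -1.  -0.3] w 1.002 q [ 1.02  0.05 -0.96  2.18  0.05  0.93 -1.54]
go [ 111.5 -306.2    9.3] 0.1
```

```bash
python3 -m creep '[[[111,-306,9,0,1],[111,-306,9,0,1],[111,-306,9,0,1],[111,-306,9,0,1],[111,-306,9,0,1]]]'; python3 -c "
from h import *; st(); go([.49,.255,.22],-90)"
```

```text
clock: 2.12
tool_pos: [0.4848, 0.2427, 0.2203]
tool_rot: [3.141, 0.005, -0.0]
contact_force: [0.4, -0.2, 0.5]
width: 0.998
t 2.12 pos [0.4848 0.2427 0.2203] yaw -89.8 F [ 0.4 -0.2  0.5] w 0.998 q [ 0.25  0.48 -0.97  1.84  0.45  1.06 -2.47]
go [  5.3 -12.3   0.3] 0.2
```

```bash
python3 -m creep '[[[0,-15,0,0,1],[0,-15,0,0,1]]]'; python3 -c "
from h import *; st(); im,c=grab('wrist','w1'); print(pix(c,[.54,.26,.018]),pix(c,manip.state()['tool_pos']-[0,0,.2]))"
```

```text
clock: 2.38
tool_pos: [0.4831, 0.258, 0.2205]
tool_rot: [-3.141, -0.012, 0.001]
contact_force: [-0.1, -0.7, -0.8]
width: 0.998
t 2.38 pos [0.4831 0.258  0.2205] yaw -89.6 F [-0.1 -0.7 -0.8] w 0.998 q [ 0.21  0.49 -0.97  1.83  0.45  1.07 -2.49]
[312.68815319 133.02775604] [317.04594033 204.95400866]
```

View pics/w1.png

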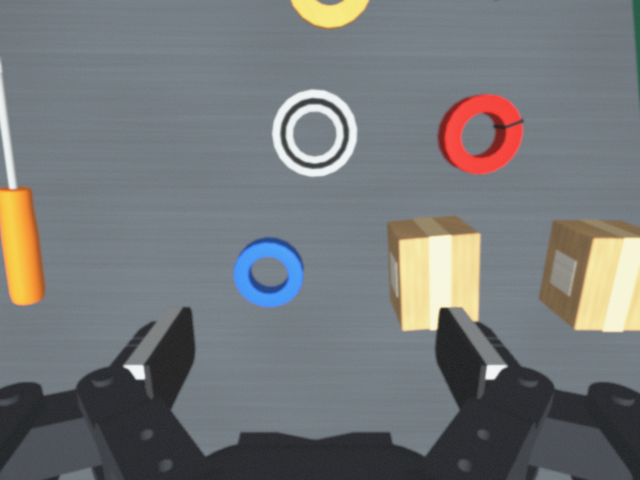

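```bash
cat >> h.py <<'E'
COL["steel"]=([0,0,190],[180,40,255])
def ring(col,guess,h,cam="wrist",save=None,img=None):
    im,c=img or grab(cam,save); g=pix(c,[guess[0],guess[1],h]); best=None
    for s,ce,l in blobs(mask(im,col),60):
        cs,_=cv2.findContours(l.astype(np.uint8),cv2.RETR_EXTERNAL,cv2.CHAIN_APPROX_NONE)
        cn=max(cs,key=len)
        if len(cn)<12: continue
        e=cv2.fitEllipse(cv2.convexHull(cn)); d=np.hypot(e[0][0]-g[0],e[0][1]-g[1])
        if best is None or d<best[0]: best=(d,e)
    if best is None: print("none"); return
    p=ray(c,best[1][0],h); print(col,"px",np.round(best[1][0],1),"ax",np.round(best[1][1],1),"d",round(best[0],1),"world",p.round(4)); return p
E
python3 - <<'E'
from h import *
im=grab("wrist")
ring("steel",(.54,.26),.018,img=im); ring("red",(.541,.131),.022,img=im); ring("blue",(.423,.299),.018,img=im)
go([.54,.26,.1],-65)
E
```

```text
steel px [311.  133.7] ax [56.6 58.2] d 1.3 world [0.5399 0.259  0.018 ]
red px [477.3 133.5] ax [76.7 84.6] d 0.5 world [0.5409 0.1314 0.022 ]
blue px [266.  272.8] ax [69.3 70. ] d 2.0 world [0.4237 0.2974 0.018 ]
go [ 56.2  -5.  120.4] -24.8
```

```bash
python3 -m creep '[[[56,2,60,-8,1],[56,2,120,-16,1],[56,2,150,-25,1],[56,2,196,-25,1],[56,2,198,-25,1]]]'; python3 -c "
from h import *; st();go([.54,.2565,.022],-65); grab('wrist','w2')"
```

```text
clock: 3.1
tool_pos: [0.538, 0.2503, 0.0197]
tool_rot: [3.064, 0.681, -0.01]
contact_force: [-0.2, -0.6, 0.1]
width: 0.997
t 3.1 pos [0.538  0.2503 0.0197] yaw -64.9 F [-0.2 -0.6  0.1] w 0.997 q [ 0.11  0.85 -0.81  1.81  0.81  0.86 -2.24]
go [ 4.4 -4.8 -2.4] 0.1
```

View pics/w2.png

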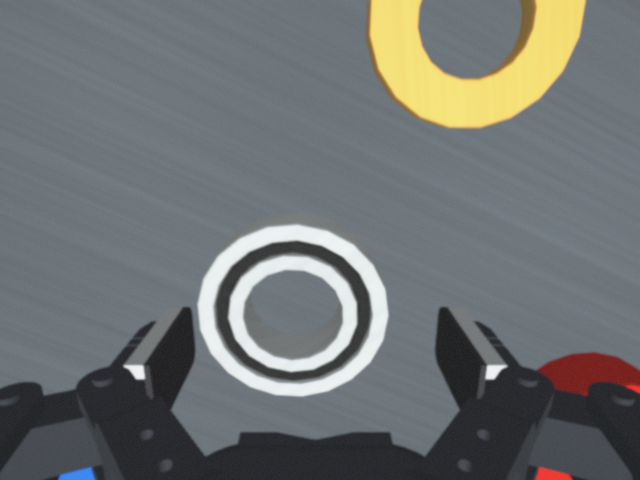

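```bash
python3 -m creep '[[[4,-6,-2,0,1],[4,-6,-2,0,1]]]'; python3 -c "
from h import *; st();im=grab('wrist','w3')
ims,c=im; n=cv2.cvtColor(ims,cv2.COLOR_RGB2HSV)
p=ring('steel',(.54,.2565),.018,img=im); go([p[0],p[1],.022]); print(ray(c,(293,310),.018))"
```

```text
clock: 3.4
tool_pos: [0.5426, 0.2632, 0.0276]
tool_rot: [-3.064, -0.687, -0.007]
contact_force: [-0.4, 0.6, -0.0]
width: 1.001
t 3.4 pos [0.5426 0.2632 0.0276] yaw -64.7 F [-0.4  0.6 -0. ] w 1.001 q [ 0.1   0.85 -0.82  1.8   0.81  0.86 -2.24]
steel px [321.1 327.6] ax [106.4 118.4] d 8.0 world [0.54   0.2595 0.018 ]
go [-3.5  1.8  5. ]
[0.54204353 0.27192599 0.018     ]
```

View pics/w3.png

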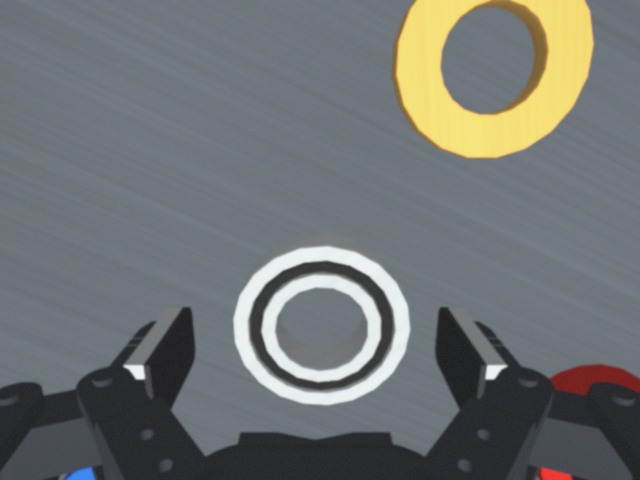

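```bash
python3 -m creep '[[[-3,2,7,0,1],[-3,2,7,0,1],[-3,2,7,0,0.6],[-3,2,7,0,0.6],[-3,2,7,0,0.6]]]'; python3 -c "
from h import *; st()"
```

```text
clock: 4.08
tool_pos: [0.539, 0.2585, 0.0187]
tool_rot: [3.065, 0.686, 0.0]
contact_force: [-2.3, -1.9, 7.1]
width: 0.748
t 4.08 pos [0.539  0.2585 0.0187] yaw -64.8 F [-2.3 -1.9  7.1] w 0.748 q [ 0.1   0.86 -0.81  1.81  0.82  0.85 -2.25]
```

```bash
python3 -m creep '[[[0,0,-40,0,0.5],[0,0,-100,0,0.5],[0,0,-160,0,0.5],[0,0,-190,0,0.5],[0,0,-190,0,0.5]]]'; python3 -c "
from h import *; st(); go([.53,-.035,.21],-75)"
```

```text
clock: 4.7
tool_pos: [0.5402, 0.2592, 0.21]
tool_rot: [-3.065, -0.686, -0.007]
contact_force: [0.7, 0.4, -3.1]
width: 0.744
t 4.7 pos [0.5402 0.2592 0.21  ] yaw -64.8 F [ 0.7  0.4 -3.1] w 0.744 q [ 0.23  0.63 -1.01  1.71  0.58  1.13 -2.09]
go [-134.6  261.8   -0.5] 10.2
```

```bash
python3 -m creep '[[[-134,262,0,5,0.5],[-134,262,0,10,0.5],[-134,262,0,10,0.5],[-134,262,0,10,0.5],[-134,262,0,10,0.5]]]'; python3 -m creep '[[[0,0,0,0,0.5],[0,0,0,0,0.5]]]';  python3 -c "
from h import *; st(); im,c=grab('wrist','w4'); print(pix(c,[.6065,-.042,.144]),pix(c,[.6065,-.042,.03])); grab('top','t4')"
```

```text
clock: 5.32
tool_pos: [0.5277, -0.0397, 0.2054]
tool_rot: [3.114, 0.411, -0.006]
contact_force: [0.6, 1.4, -2.6]
width: 0.747
clock: 5.58
tool_pos: [0.5286, -0.0355, 0.2063]
tool_rot: [-3.112, -0.416, 0.003]
contact_force: [0.6, -0.4, -2.7]
width: 0.745
t 5.58 pos [ 0.5286 -0.0355  0.2063] yaw -74.8 F [ 0.6 -0.4 -2.7] w 0.745 q [ 0.82  0.5  -1.03  1.88  0.5   1.05 -1.72]
[375.8497973  109.46129955] [353.19437577 110.20639466]
```

View pics/w4.png

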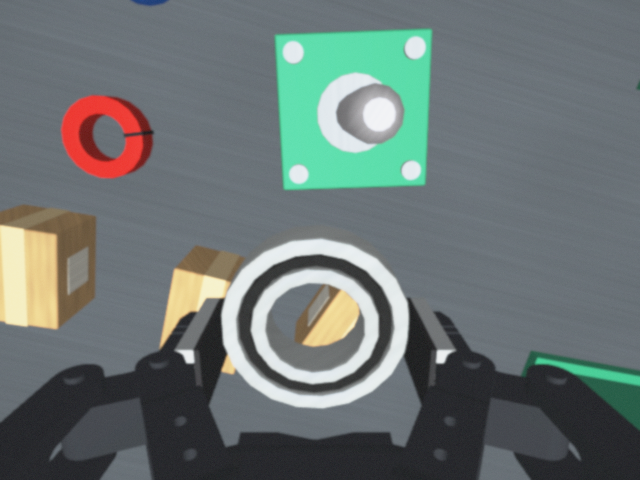

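```bash
python3 -c "
from h import *; im,c=grab('wrist'); a=ray(c,(378.5,114),.144);b=ray(c,(354,112),.03);print(a,b)
z=manip.state()['tool_pos'][2]; p=ray(c,(316,322),z); t=manip.state()['tool_pos'];print(p-t)
s=(a+b)/2; go([s[0],s[1],.195]); d=s-p+t; go([d[0],d[1],.195]); print(a-s)"
```

```text
[ 0.60560275 -0.04219486  0.144     ] [ 0.60623347 -0.04135335  0.03      ]
[0.00335205 0.00045254 0.        ]
go [71.8 27.8 12.2]
go [68.5 27.4 12.2]
[-0.00031536 -0.00042076  0.057     ]
```

```bash
python3 -m creep '[[[35,14,0,0,0.5],[69,27,0,0,0.5],[69,27,0,0,0.5],[69,27,0,0,0.5]]]';  python3 -c "
from h import *; st(); im,c=grab('wrist','w5'); go([.606,-.042,.105]);grab('scene','s5')"
```

```text
clock: 6.22
tool_pos: [0.6024, -0.042, 0.2072]
tool_rot: [-3.112, -0.42, 0.002]
contact_force: [-0.9, 0.4, -2.7]
width: 0.746
t 6.22 pos [ 0.6024 -0.042   0.2072] yaw -74.6 F [-0.9  0.4 -2.7] w 0.746 q [ 0.71  0.62 -0.97  1.7   0.56  1.13 -1.72]
go [  3.9   0.7 102.4]
```

View pics/w5.png

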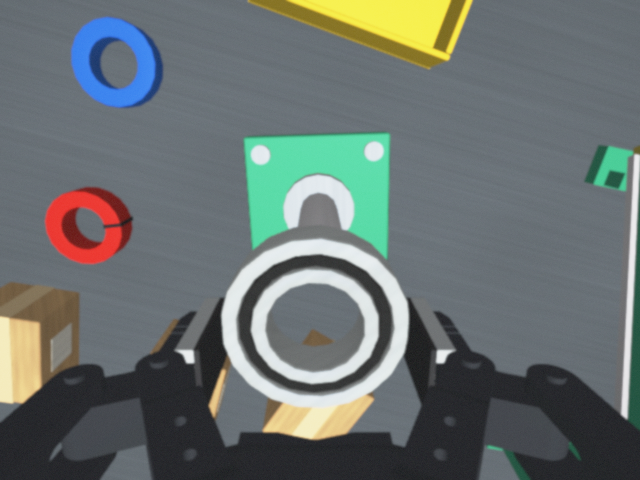

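```bash
python3 -m creep '[[[0,0,40,0,0.5],[0,0,70,0,0.5],[0,0,102,0,0.5],[0,0,102,0,0.5]]]';  python3 -c "
from h import *; st(); im,c=grab('wrist','w6')"
```

```text
clock: 6.82
tool_pos: [0.6015, -0.0438, 0.104]
tool_rot: [-3.113, -0.417, 0.005]
contact_force: [-0.6, -0.1, -2.4]
width: 0.746
t 6.83 pos [ 0.6015 -0.0438  0.104 ] yaw -74.7 F [-0.6 -0.1 -2.4] w 0.746 q [ 0.65  0.74 -0.87  1.77  0.68  0.97 -1.8 ]
```

View pics/w6.png

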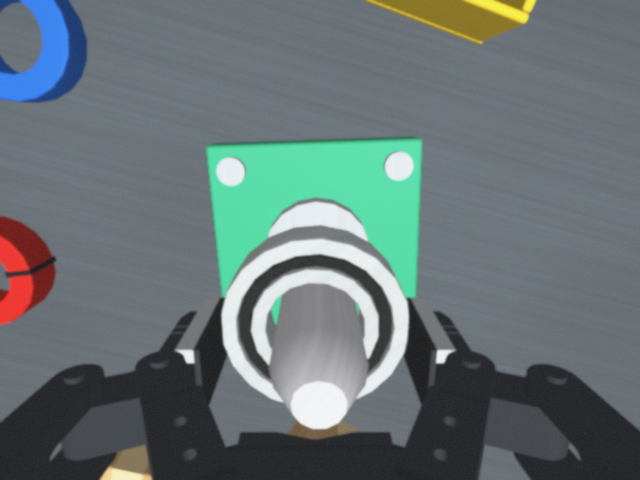

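```bash
python3 -m creep '[[[0,0,0,0,1],[0,0,0,0,1],[0,0,0,0,1],[0,0,-60,0,1],[0,0,-110,0,1]]]';  python3 -m creep '[[[-30,0,0,0,1],[-60,0,0,0,1],[-60,0,0,0,1]]]'; python3 -c "
from h import *; st(); im,c=grab('wrist','w7'); a=ring('steel',(.606,-.042),.048,img=(im,c)); print(pix(c,[.606,-.042,.048]))
ring('blue',(.667,.126),.018,img=(im,c))
ring('red',(.541,.131),.022,img=(im,c))
"
```

```text
clock: 7.5
tool_pos: [0.6033, -0.0434, 0.2176]
tool_rot: [-3.113, -0.417, -0.001]
contact_force: [1.2, -0.4, 0.5]
width: 1.0
clock: 7.88
tool_pos: [0.5437, -0.0606, 0.216]
tool_rot: [3.112, 0.415, -0.002]
contact_force: [0.9, 0.2, 0.4]
width: 0.999
t 7.88 pos [ 0.5437 -0.0606  0.216 ] yaw -74.8 F [0.9 0.2 0.4] w 0.999 q [ 0.85  0.52 -1.02  1.83  0.5   1.08 -1.67]
steel px [312.8 122.9] ax [63.4 65.1] d 0.9 world [ 0.6063 -0.0425  0.048 ]
[311.9814076  123.15026864]
blue px [103.6 -23.6] ax [ 75.2 100.2] d 10.4 world [0.6621 0.1224 0.018 ]
red px [ 76.4 145.6] ax [76.9 90.7] d 5.5 world [0.5424 0.127  0.022 ]
```

View pics/w7.png

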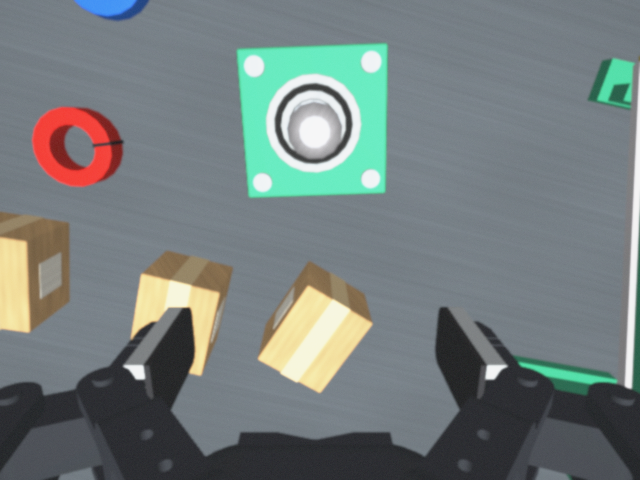

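```bash
python3 -c "
from h import *; go([.597,.107,.2],-75)"
```

```text
go [  93.9 -147.8   16. ] 0.2
```

```bash
python3 -m creep '[[[94,-148,5,0,1],[94,-148,10,0,1],[94,-148,16,0,1],[94,-148,16,0,1],[94,-148,16,0,1]]]'; python3 -c "
from h import *; st(); im,c=grab('wrist','w8')
p=ring('blue',(.667,.126),.018,img=(im,c)); go([p[0],p[1],.022]); grab('top','t8')
"
```

```text
clock: 8.55
tool_pos: [0.5975, 0.1083, 0.1995]
tool_rot: [3.114, 0.418, -0.0]
contact_force: [-0.0, -0.6, 0.0]
width: 0.999
t 8.55 pos [0.5975 0.1083 0.1995] yaw -74.7 F [-0.  -0.6  0. ] w 0.999 q [ 0.46  0.64 -0.96  1.7   0.57  1.12 -1.98]
blue px [318.8 113.7] ax [83.2 86.7] d 2.3 world [0.6672 0.1244 0.018 ]
go [ 71.7   1.3 177.5]
```

View pics/w8.png

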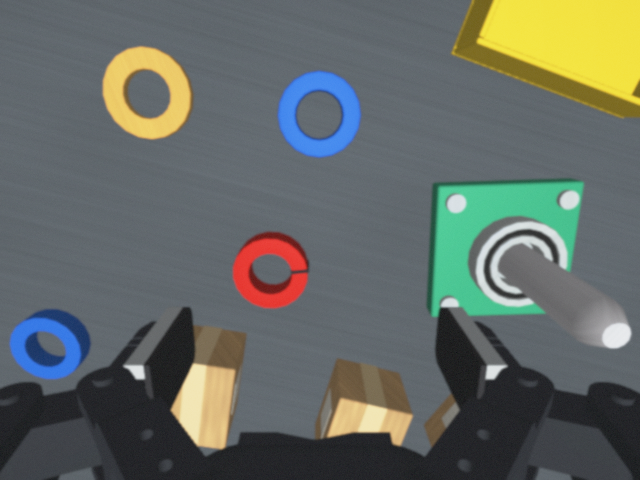

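```bash
python3 -m creep '[[[36,1,60,0,1],[72,1,120,0,1],[72,1,165,0,1],[72,1,178,0,1],[72,1,178,0,1]]]'; python3 -m creep '[[[0,0,0,0,0.5],[0,0,0,0,0.5],[0,0,0,0,0.5],[0,0,0,0,0.5]]]'; python3 -c "
from h import *; st()"
```

```text
clock: 9.28
tool_pos: [0.6667, 0.1248, 0.0219]
tool_rot: [-3.114, -0.414, 0.002]
contact_force: [-0.6, -0.3, 1.4]
width: 1.002
clock: 9.78
tool_pos: [0.6689, 0.1262, 0.0254]
tool_rot: [3.114, 0.416, 0.008]
contact_force: [-1.3, -1.3, 7.5]
width: 0.659
t 9.78 pos [0.6689 0.1262 0.0254] yaw -74.8 F [-1.3 -1.3  7.5] w 0.659 q [ 0.28  0.93 -0.78  1.59  0.77  0.95 -2.07]
```

```bash
python3 -m creep '[[[0,0,-40,0,0.5],[0,0,-100,0,0.5],[0,0,-160,0,0.5],[0,0,-185,0,0.5],[0,0,-185,0,0.5]]]'; python3 -c "
from h import *; st(); go([.54,-.0604,.21],-75)"
```

```text
clock: 10.4
tool_pos: [0.6686, 0.1267, 0.2114]
tool_rot: [3.113, 0.416, 0.011]
contact_force: [-0.4, -0.3, -1.6]
width: 0.657
t 10.4 pos [0.6686 0.1267 0.2114] yaw -74.8 F [-0.4 -0.3 -1.6] w 0.657 q [ 0.36  0.73 -0.92  1.5   0.61  1.21 -1.96]
go [-173.2  146.7    0.3] 0.2
```

```bash
cat >> h.py <<'E'
SH=np.array([.606,-.042])
def held(col,h,off=.024,z=.21,save=None):
    im,c=grab('wrist',save); t=manip.state()['tool_pos']; zt=t[2]-off+h
    p=ring(col,t[:2],zt,img=(im,c)); d=(p-t)[:2]; M=R.from_rotvec(manip.state()["tool_rot"]).as_matrix()
    print("offset world",d.round(4),"tool",(M.T@[d[0],d[1],0]).round(4)); go([SH[0]-d[0],SH[1]-d[1],z],-75)
E
python3 -c "
from h import *; held('blue',.018,save='w9')"
```

```text
blue px [314.9 317.6] ax [159.7 162.1] d 4.8 world [0.6692 0.1268 0.2028]
offset world [0.0017 0.0008] tool [ 0.0019 -0.0004  0.    ]
go [-105.3  146.3   -1.4] 0.2
```

View pics/w9.png

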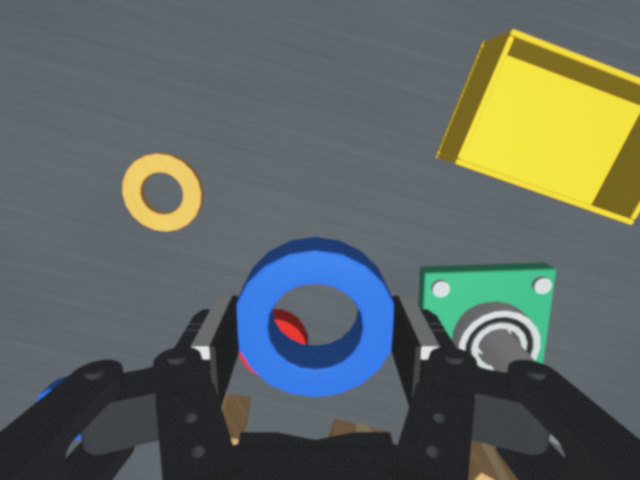

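```bash
python3 -m creep '[[[-35,49,0,0,0.5],[-70,97,0,0,0.5],[-104,146,0,0,0.5],[-104,146,0,0,0.5],[-104,146,0,0,0.5]]]'; python3 -c "
from h import *; st(); held('blue',.018,z=.105)"
```

```text
clock: 11.08
tool_pos: [0.6042, -0.0425, 0.2057]
tool_rot: [-3.113, -0.415, 0.002]
contact_force: [-0.1, 1.2, -0.4]
width: 0.657
t 11.07 pos [ 0.6042 -0.0425  0.2057] yaw -74.8 F [-0.1  1.2 -0.4] w 0.657 q [ 0.71  0.63 -0.97  1.69  0.56  1.13 -1.72]
blue px [314.7 317.7] ax [158.7 162.8] d 4.8 world [ 0.6061 -0.0419  0.2001]
offset world [ 0.0016 -0.0009] tool [ 0.0013  0.0012 -0.    ]
go [-1.000e-01  2.000e-01  1.011e+02] 0.3
```

```bash
python3 -m creep '[[[1,0,40,0,0.5],[1,0,70,0,0.5],[1,0,102,0,0.5],[1,0,102,0,0.5]]]';  python3 -c "
from h import *; st(); im,c=grab('wrist','w10')"
```

```text
clock: 11.62
tool_pos: [0.6053, -0.0407, 0.1023]
tool_rot: [-3.113, -0.421, 0.004]
contact_force: [1.0, -3.4, -2.6]
width: 0.655
t 11.62 pos [ 0.6053 -0.0407  0.1023] yaw -74.6 F [ 1.  -3.4 -2.6] w 0.655 q [ 0.64  0.75 -0.87  1.76  0.68  0.97 -1.81]
```

View pics/w10.png

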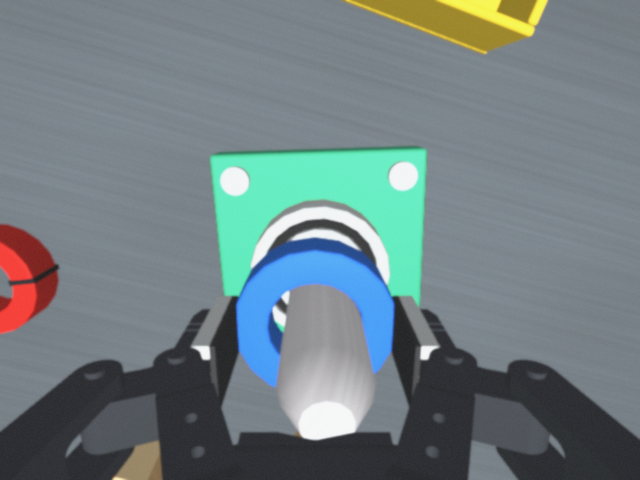

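```bash
python3 -m creep '[[[0,1,0,0,1],[0,1,0,0,1],[0,1,0,0,1],[0,1,-60,0,1],[0,1,-110,0,1]]]';  python3 -m creep '[[[-30,0,0,0,1],[-60,0,0,0,1],[-60,0,0,0,1]]]'; python3 -c "
from h import *; st(); im,c=grab('wrist','w11'); print(pix(c,[.606,-.042,.066])); ring('blue',(.606,-.042),.066,img=(im,c)); go([.36,.28,.2],-50)
"
```

```text
clock: 12.3
tool_pos: [0.6061, -0.0424, 0.2166]
tool_rot: [-3.113, -0.417, -0.001]
contact_force: [1.1, -0.8, 0.5]
width: 0.997
clock: 12.68
tool_pos: [0.5465, -0.0597, 0.215]
tool_rot: [3.112, 0.415, -0.002]
contact_force: [-0.8, -1.0, 0.2]
width: 0.999
t 12.68 pos [ 0.5465 -0.0597  0.215 ] yaw -74.8 F [-0.8 -1.   0.2] w 0.999 q [ 0.84  0.53 -1.02  1.82  0.51  1.08 -1.68]
[312.09855708 128.67068914]
blue px [311.1 130.2] ax [90.1 92.6] d 1.8 world [ 0.6049 -0.0416  0.066 ]
go [ -92.5 -376.7   14.7] -24.8
```

View pics/w11.png

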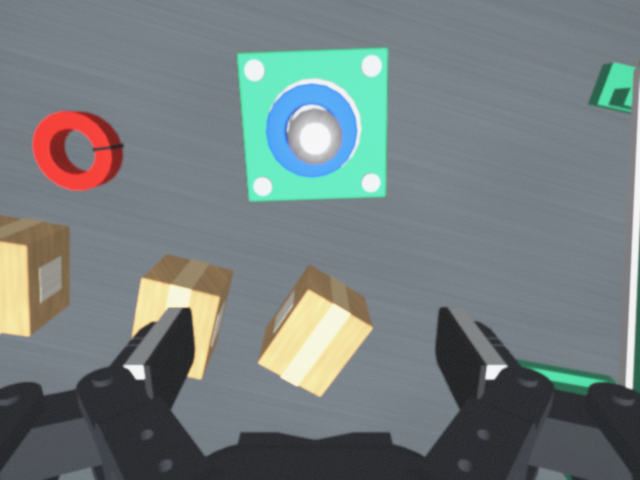

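```bash
python3 -c "
from h import *; go([.37,.252,.2],-50)"
```

```text
go [ -90.1 -347.1   14.7] -24.8
```

```bash
python3 -m creep '[[[-15,-58,5,-6,1],[-30,-116,10,-12,1],[-45,-174,15,-18,1],[-60,-232,15,-25,1],[-75,-290,15,-25,1]]]';python3 -m creep '[[[-40,-50,0,0,1],[-40,-50,0,0,1],[-40,-50,0,0,1]]]'; python3 -c "
from h import *; st(); im,c=grab('wrist','w12')
p=ring('blue',(.4237,.2974),.018,img=(im,c)); go([p[0],p[1],.023])
"
```

```text
clock: 13.35
tool_pos: [0.3994, 0.204, 0.2002]
tool_rot: [-2.948, -1.082, -0.003]
contact_force: [1.0, 1.0, 0.7]
width: 1.002
clock: 13.72
tool_pos: [0.3378, 0.2143, 0.2002]
tool_rot: [2.949, 1.082, 0.003]
contact_force: [0.3, -0.5, -0.2]
width: 1.001
t 13.72 pos [0.3378 0.2143 0.2002] yaw -49.7 F [ 0.3 -0.5 -0.2] w 1.001 q [ 0.56  0.32 -1.33  2.17  0.39  0.93 -1.87]
blue px [301.1  42.7] ax [86.8 95.3] d 2.9 world [0.4221 0.2985 0.018 ]
go [118.  -10.6 177.5]
```

View pics/w12.png

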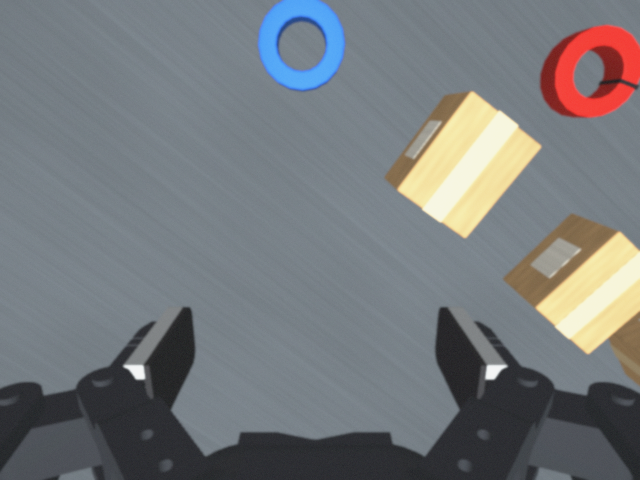

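```bash
python3 -m creep '[[[50,-5,30,0,1],[100,-10,70,0,1],[118,-10,130,0,1],[118,-10,170,0,1],[118,-10,176,0,1]]]'; python3 -m creep '[[[0,0,1,0,1],[0,0,1,0,0.5],[0,0,1,0,0.5],[0,0,1,0,0.5],[0,0,1,0,0.5]]]'; python3 -c "
from h import *; st()"
```

```text
clock: 14.4
tool_pos: [0.4197, 0.2959, 0.0202]
tool_rot: [2.95, 1.077, -0.01]
contact_force: [-0.2, -0.5, 1.0]
width: 1.004
clock: 15.02
tool_pos: [0.4219, 0.298, 0.0251]
tool_rot: [2.95, 1.08, 0.006]
contact_force: [-0.4, -2.0, 9.4]
width: 0.656
t 15.03 pos [0.4219 0.298  0.0251] yaw -49.8 F [-0.4 -2.   9.4] w 0.656 q [-0.01  0.75 -0.84  2.01  0.84  0.76 -2.23]
```

```bash
python3 -m creep '[[[0,0,-40,0,0.5],[0,0,-100,0,0.5],[0,0,-160,0,0.5],[0,0,-185,0,0.5],[0,0,-185,0,0.5]]]'; python3 -c "
from h import *; st(); held('blue',.018)"
```

```text
clock: 15.65
tool_pos: [0.422, 0.2982, 0.2107]
tool_rot: [2.95, 1.079, 0.01]
contact_force: [-0.0, 0.2, -1.5]
width: 0.657
t 15.65 pos [0.422  0.2982 0.2107] yaw -49.8 F [-0.   0.2 -1.5] w 0.657 q [ 0.21  0.5  -1.11  1.91  0.52  1.05 -2.  ]
blue px [314.7 313.1] ax [160.2 164.8] d 10.2 world [0.424  0.3004 0.203 ]
offset world [0.0028 0.0031] tool [ 0.0041 -0.0006  0.    ]
go [-81.9 379.   -0.4] 25.2
```

```bash
python3 -m creep '[[[-12,58,0,5,0.5],[-24,116,0,10,0.5],[-36,174,0,15,0.5],[-48,232,0,20,0.5],[-60,290,0,25,0.5]]]'; python3 -c "
from h import *; st(); held('blue',.018)"
```

```text
clock: 16.32
tool_pos: [0.5617, 0.0352, 0.2064]
tool_rot: [3.114, 0.412, -0.003]
contact_force: [-0.1, 1.8, -0.6]
width: 0.659
t 16.32 pos [0.5617 0.0352 0.2064] yaw -74.9 F [-0.1  1.8 -0.6] w 0.659 q [ 0.61  0.54 -0.96  1.8   0.5   1.07 -1.83]
blue px [314.8 312.4] ax [159.1 165.4] d 31.2 world [0.5652 0.0361 0.1997]
offset world [-0.0006  0.0113] tool [ 0.0022 -0.0111 -0.0001]
go [20.3 85.8 -3.9] -0.8
```

```bash
python3 -m creep '[[[10,38,-2,0,0.5],[18,68,-3,0,0.5],[18,68,-3,0,0.5],[18,68,-3,0,0.5]]]'; python3 -c "
from h import *; st(); held('blue',.018)"
```

```text
clock: 16.88
tool_pos: [0.5961, -0.0225, 0.2096]
tool_rot: [-3.113, -0.418, 0.003]
contact_force: [0.4, 0.5, -0.3]
width: 0.654
t 16.88 pos [ 0.5961 -0.0225  0.2096] yaw -74.7 F [ 0.4  0.5 -0.3] w 0.654 q [ 0.67  0.59 -0.93  1.71  0.52  1.11 -1.73]
blue px [322.7 286.4] ax [168.  223.3] d 37.1 world [ 0.6105 -0.0214  0.204 ]
offset world [0.0144 0.0005] tool [ 0.014   0.0033 -0.    ]
go [-9.8 18.7 -0. ] 0.3
```

```bash
python3 -c "
from h import *; go([.6033,-.0434,.21])"
```

```text
go [ 1.2 22.6 -0.1]
```

```bash
python3 -m creep '[[[1,22,0,0,0.5],[1,22,0,0,0.5],[1,22,0,0,0.5]]]'; python3 -c "
from h import *; st();grab('wrist','w13'); go([.6033,-.0434,.105])"
```

```text
clock: 17.3
tool_pos: [0.6039, -0.0445, 0.2107]
tool_rot: [-3.114, -0.415, 0.0]
contact_force: [0.3, 0.0, -0.7]
width: 0.659
t 17.3 pos [ 0.6039 -0.0445  0.2107] yaw -74.8 F [ 0.3  0.  -0.7] w 0.659 q [ 0.69  0.6  -0.92  1.69  0.52  1.12 -1.69]
go [ -0.3  -0.7 105.7]
```

View pics/w13.png

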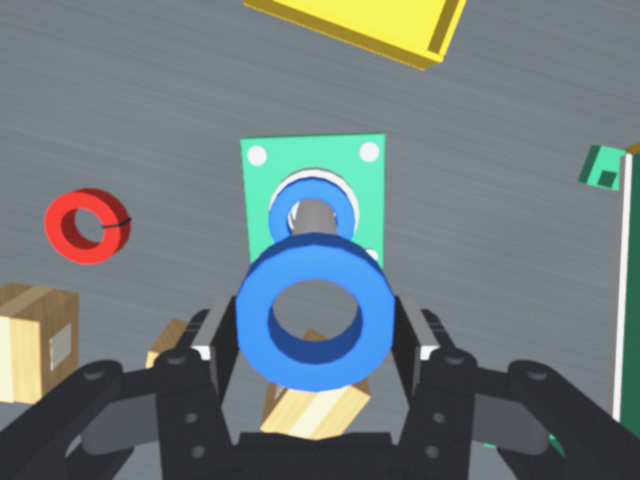

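```bash
python3 -m creep '[[[0,0,40,0,0.5],[0,0,70,0,0.5],[0,0,104,0,0.5],[0,0,104,0,0.5]]]';  python3 -c "
from h import *; st(); im,c=grab('wrist','w14')"
```

```text
clock: 17.85
tool_pos: [0.6027, -0.0437, 0.1047]
tool_rot: [-3.112, -0.418, 0.005]
contact_force: [0.2, 0.2, -0.5]
width: 0.656
t 17.85 pos [ 0.6027 -0.0437  0.1047] yaw -74.7 F [ 0.2  0.2 -0.5] w 0.656 q [ 0.63  0.72 -0.83  1.76  0.64  0.95 -1.78]
```

View pics/w14.png

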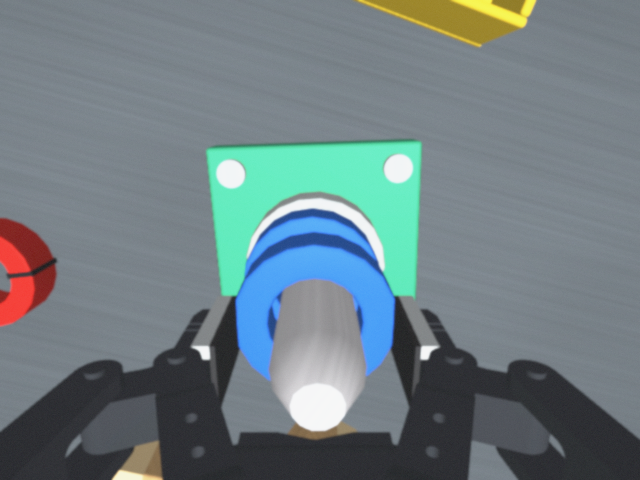

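Threaded; release. Next, the washer at about (0.65, 0.25).

```bash
python3 -m creep '[[[0,0,0,0,1],[0,0,0,0,1],[0,0,0,0,1],[0,0,-60,0,1],[0,0,-110,0,1]]]';  python3 -m creep '[[[-30,0,0,0,1],[-60,0,0,0,1],[-60,0,0,0,1]]]'; python3 -c "
from h import *; st(); im,c=grab('wrist','w15'); print(pix(c,[.606,-.042,.084])); ring('blue',(.606,-.042),.084,img=(im,c)); go([.58,.22,.2],-65)
"
```

```text
clock: 18.52
tool_pos: [0.604, -0.0442, 0.2185]
tool_rot: [-3.113, -0.417, -0.0]
contact_force: [0.8, -0.4, 0.2]
width: 0.996
clock: 18.9
tool_pos: [0.5443, -0.0614, 0.217]
tool_rot: [3.112, 0.414, -0.002]
contact_force: [-0.2, 0.0, -0.1]
width: 0.999
t 18.9 pos [ 0.5443 -0.0614  0.217 ] yaw -74.8 F [-0.2  0.  -0.1] w 0.999 q [ 0.82  0.5  -0.98  1.83  0.47  1.07 -1.64]
[310.17543286 125.40607468]
blue px [312.1 127.6] ax [96.6 98.9] d 2.9 world [ 0.605  -0.0435  0.084 ]
go [ 106.6 -262.2   16.8] -9.8
```

View pics/w15.png

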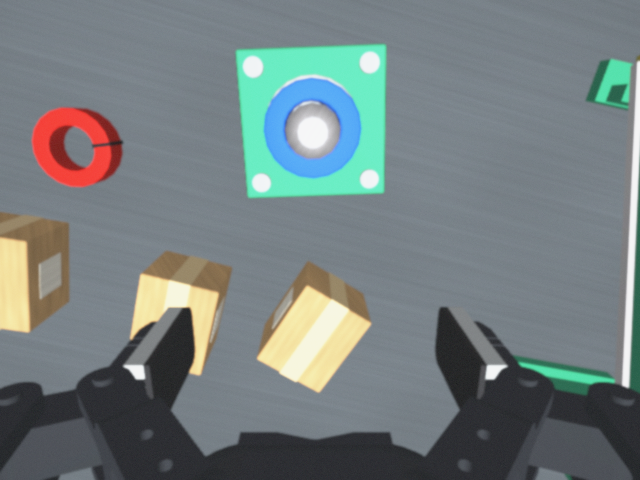

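```bash
python3 -m creep '[[[21,-52,6,-2,1],[42,-105,12,-5,1],[64,-157,17,-10,1],[107,-262,17,-10,1],[107,-262,17,-10,1]]]'; python3 -m creep '[[[0,0,0,0,1],[0,0,0,0,1]]]'; python3 -c "
from h import *; st(); im,c=grab('wrist','w16')
p=ring('brass',(.65,.25),.01,img=(im,c)); go([p[0],p[1],.023])
"
```

```text
clock: 19.58
tool_pos: [0.5811, 0.2245, 0.1998]
tool_rot: [-3.064, -0.688, -0.001]
contact_force: [0.7, 0.6, -0.4]
width: 1.002
clock: 19.82
tool_pos: [0.5808, 0.2213, 0.1994]
tool_rot: [3.065, 0.687, -0.0]
contact_force: [0.7, 0.1, -0.8]
width: 0.997
t 19.82 pos [0.5808 0.2213 0.1994] yaw -64.7 F [ 0.7  0.1 -0.8] w 0.997 q [ 0.25  0.66 -0.95  1.66  0.58  1.13 -1.98]
brass px [320.2 112.3] ax [46.7 48.6] d 3.5 world [0.6479 0.2488 0.01  ]
go [ 72.9   2.3 176.3]
```

View pics/w16.png

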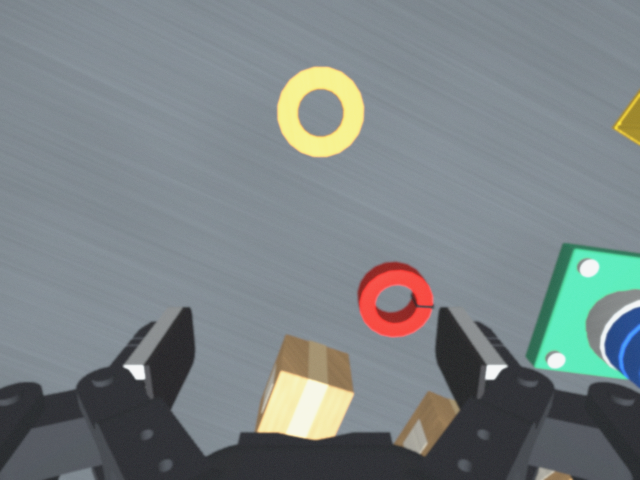

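```bash
python3 -m creep '[[[36,2,60,0,1],[73,2,120,0,1],[73,2,165,0,1],[73,2,177,0,1],[73,2,177,0,1]]]'; python3 -m creep '[[[0,0,0,0,1],[0,0,0,0,0.5],[0,0,0,0,0.5],[0,0,0,0,0.5],[0,0,0,0,0.5]]]'; python3 -c "
from h import *; st(); grab('wrist','w17')"
```

```text
clock: 20.5
tool_pos: [0.6473, 0.2489, 0.0228]
tool_rot: [3.066, 0.684, -0.002]
contact_force: [0.9, 0.9, 0.9]
width: 0.996
clock: 21.12
tool_pos: [0.6486, 0.251, 0.0253]
tool_rot: [-3.065, -0.686, -0.005]
contact_force: [-0.5, -0.8, 8.5]
width: 0.501
t 21.12 pos [0.6486 0.251  0.0253] yaw -64.8 F [-0.5 -0.8  8.5] w 0.501 q [ 0.09  0.95 -0.78  1.54  0.77  0.97 -2.06]
```

View pics/w17.png

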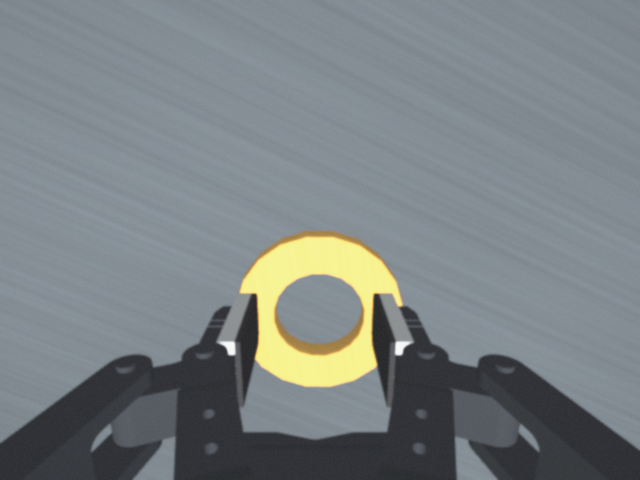

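```bash
python3 -m creep '[[[0,0,-6,0,1],[0,0,-6,0,1],[0,0,-6,0,1],[0,0,-6,0,1]]]'; python3 -c "
from h import *; st();im,c=grab('wrist','w18'); ring('brass',(.648,.25),.01,img=(im,c)); go([.648,.249,.013])"
```

```text
clock: 21.68
tool_pos: [0.6472, 0.2499, 0.0284]
tool_rot: [3.066, 0.686, -0.001]
contact_force: [1.2, 0.2, 0.5]
width: 0.998
t 21.68 pos [0.6472 0.2499 0.0284] yaw -64.8 F [1.2 0.2 0.5] w 0.998 q [ 0.09  0.95 -0.78  1.54  0.76  0.98 -2.05]
brass px [317.9 306.3] ax [82.4 90.4] d 2.4 world [0.6479 0.2491 0.01  ]
go [ 0.3  1.2 15.4]
```

View pics/w18.png

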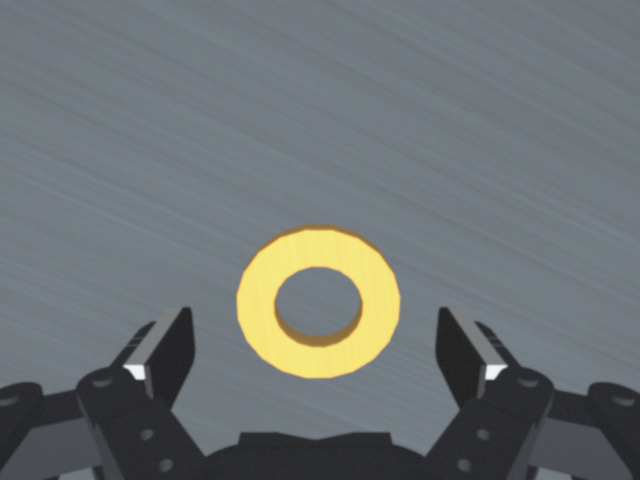

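```bash
python3 -m creep '[[[0,1,14,0,1],[0,1,16,0,1],[0,1,16,0,1]]]';python3 -m creep '[[[0,0,0,0,0.8],[0,0,0,0,0.5],[0,0,0,0,0.5],[0,0,0,0,0.5]]]'; python3 -c "
from h import *; st();im,c=grab('wrist','w19')"
```

```text
clock: 22.1
tool_pos: [0.6473, 0.249, 0.0119]
tool_rot: [3.066, 0.686, -0.002]
contact_force: [-0.3, 0.7, -0.8]
width: 1.002
clock: 22.6
tool_pos: [0.6483, 0.2496, 0.014]
tool_rot: [-3.066, -0.686, -0.002]
contact_force: [-0.5, -0.3, 4.9]
width: 0.713
t 22.6 pos [0.6483 0.2496 0.014 ] yaw -64.8 F [-0.5 -0.3  4.9] w 0.713 q [ 0.09  0.97 -0.77  1.54  0.78  0.96 -2.06]
```

View pics/w19.png

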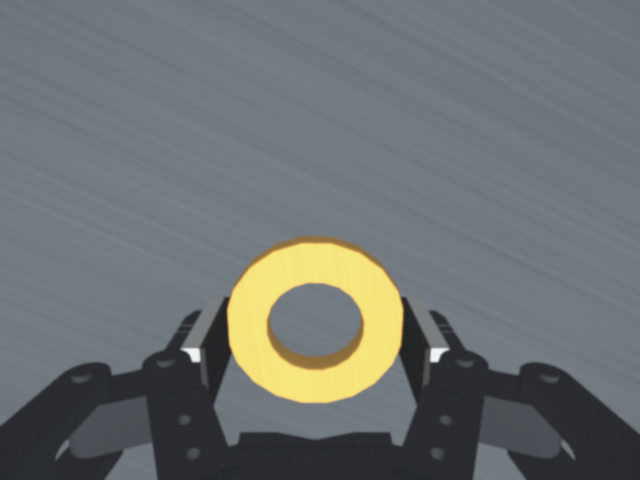

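```bash
python3 -m creep '[[[0,0,-30,0,0.5],[0,0,-90,0,0.5],[0,0,-150,0,0.5],[0,0,-196,0,0.5],[0,0,-196,0,0.5]]]';python3 -m creep '[[[0,0,0,0,0.5]]]'; python3 -c "
from h import *; st(); held('brass',.01,off=.014,save='w20')"
```

```text
clock: 23.28
tool_pos: [0.6499, 0.2509, 0.214]
tool_rot: [-3.064, -0.686, -0.013]
contact_force: [-0.3, -0.1, -0.5]
width: 0.711
clock: 23.4
tool_pos: [0.6475, 0.2485, 0.2079]
tool_rot: [3.065, 0.686, -0.001]
contact_force: [-0.1, -0.4, -1.7]
width: 0.71
t 23.4 pos [0.6475 0.2485 0.2079] yaw -64.8 F [-0.1 -0.4 -1.7] w 0.71 q [ 0.16  0.76 -0.91  1.45  0.61  1.23 -1.96]
brass px [315.  325.5] ax [88.9 99.1] d 0.7 world [0.6468 0.2483 0.2029]
offset world [-0.0003  0.    ] tool [-0.0002 -0.0001  0.    ]
go [-160.6  245.2   -2.5] 10.2
```

View pics/w20.png

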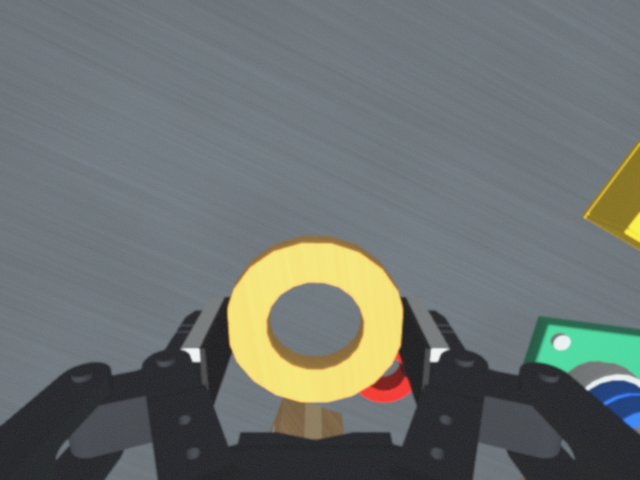

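```bash
python3 -m creep '[[[-32,49,0,3,0.5],[-64,98,0,6,0.5],[-96,147,0,10,0.5],[-128,196,0,10,0.5],[-161,245,0,10,0.5]]]'; python3 -m creep '[[[0,0,0,0,0.5],[0,0,0,0,0.5]]]'; python3 -c "
from h import *; st(); grab('wrist','w21'); go([.605,-.0422,.105],-75)"
```

```text
clock: 24.08
tool_pos: [0.605, -0.0432, 0.2067]
tool_rot: [-3.113, -0.416, 0.005]
contact_force: [0.8, -0.4, -0.5]
width: 0.71
clock: 24.32
tool_pos: [0.6057, -0.0411, 0.2073]
tool_rot: [-3.112, -0.415, 0.003]
contact_force: [0.5, 0.6, -1.3]
width: 0.713
t 24.32 pos [ 0.6057 -0.0411  0.2073] yaw -74.8 F [ 0.5  0.6 -1.3] w 0.713 q [ 0.68  0.61 -0.92  1.69  0.53  1.12 -1.7 ]
go [ -1.5   2.3 102.7] 0.3
```

View pics/w21.png

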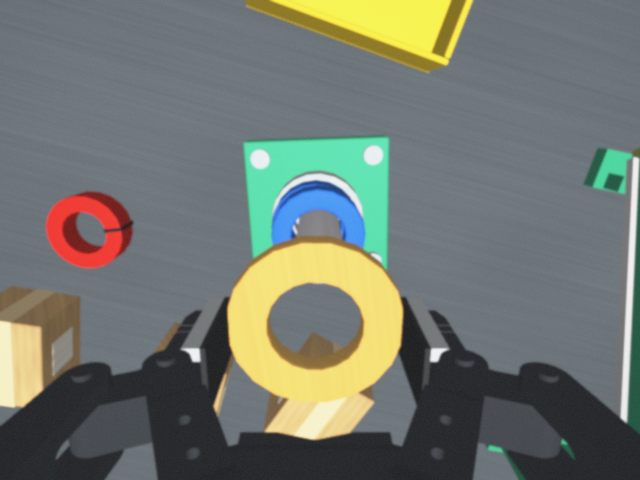

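```bash
python3 -m creep '[[[-1,1,40,0,0.5],[-1,1,70,0,0.5],[-1,1,100,0,0.5],[-1,1,100,0,0.5]]]';  python3 -c "
from h import *; st(); im,c=grab('wrist','w22')"
```

```text
clock: 24.88
tool_pos: [0.6043, -0.0409, 0.1063]
tool_rot: [-3.112, -0.421, 0.007]
contact_force: [0.2, -1.7, -0.4]
width: 0.712
t 24.88 pos [ 0.6043 -0.0409  0.1063] yaw -74.6 F [ 0.2 -1.7 -0.4] w 0.712 q [ 0.62  0.72 -0.83  1.76  0.64  0.96 -1.78]
```

View pics/w22.png

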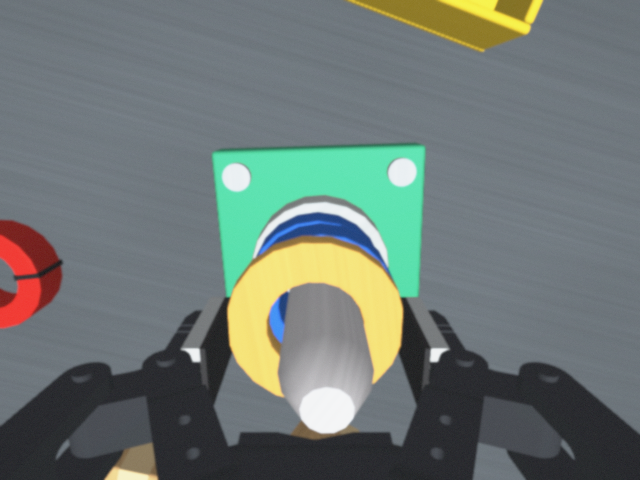

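Threaded (shaft a bit right in the bore; nudge +2 in y while releasing).

```bash
python3 -m creep '[[[0,2,0,0,0.5],[0,2,0,0,1],[0,2,0,0,1],[0,2,-60,0,1],[0,2,-110,0,1]]]';  python3 -m creep '[[[-30,0,0,0,1],[-60,0,0,0,1],[-60,0,0,0,1]]]'; python3 -c "
from h import *; st(); im,c=grab('wrist','w23'); print(pix(c,[.606,-.042,.094])); ring('brass',(.606,-.042),.094,img=(im,c)); ring('red',(.541,.131),.022,img=(im,c)); go([.475,.113,.2],-75)
"
```

```text
clock: 25.55
tool_pos: [0.6066, -0.0438, 0.2207]
tool_rot: [-3.113, -0.417, -0.001]
contact_force: [1.0, -0.8, 0.8]
width: 1.003
clock: 25.92
tool_pos: [0.547, -0.061, 0.2191]
tool_rot: [3.112, 0.414, -0.001]
contact_force: [1.0, -1.2, 0.0]
width: 1.0
t 25.93 pos [ 0.547  -0.061   0.2191] yaw -74.8 F [ 1.  -1.2  0. ] w 1.0 q [ 0.82  0.5  -0.98  1.82  0.47  1.08 -1.65]
[309.49536875 130.46952087]
brass px [312.7 129.2] ax [58.8 70. ] d 3.4 world [ 0.6072 -0.0437  0.094 ]
red px [ 77.7 149.3] ax [76.1 89.3] d 5.4 world [0.5425 0.127  0.022 ]
go [ -25.3 -186.8   19.1] 0.2
```

View pics/w23.png

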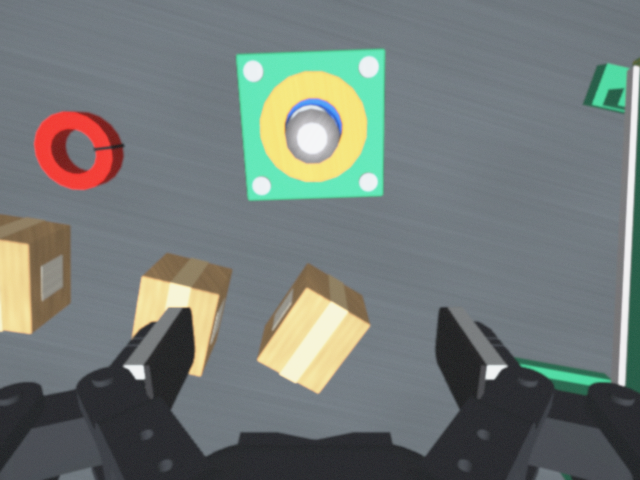

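```bash
python3 -m creep '[[[-8,-62,6,0,1],[-16,-124,12,0,1],[-25,-187,18,0,1],[-25,-187,18,0,1],[-25,-187,18,0,1]]]'; python3 -c "
from h import *; st(); im,c=grab('wrist','w24')
p=ring('red',(.541,.13),.022,img=(im,c)); go([p[0],p[1],.02])
"
```

```text
clock: 26.6
tool_pos: [0.4761, 0.1145, 0.2011]
tool_rot: [-3.113, -0.419, -0.002]
contact_force: [-0.6, 0.1, -0.8]
width: 1.0
t 26.6 pos [0.4761 0.1145 0.2011] yaw -74.7 F [-0.6  0.1 -0.8] w 1.0 q [ 0.56  0.42 -1.03  1.98  0.44  0.98 -1.99]
red px [318.1 121.6] ax [82.  85.3] d 0.6 world [0.5407 0.1297 0.022 ]
go [ 66.1   1.  181. ]
```

View pics/w24.png

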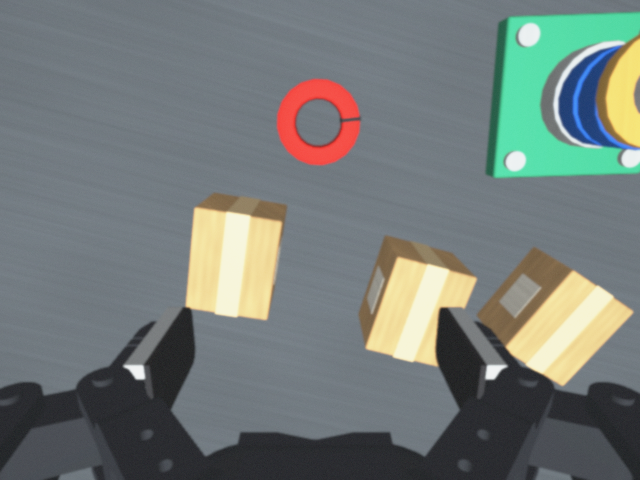

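```bash
python3 -m creep '[[[50,1,30,0,1],[66,1,80,0,1],[66,1,140,0,1],[66,1,180,0,1],[66,1,181,0,1]]]'; python3 -m creep '[[[0,0,0,0,1],[0,0,0,0,0.5],[0,0,0,0,0.5],[0,0,0,0,0.5],[0,0,0,0,0.5]]]'; python3 -c "
from h import *; st()"
```

```text
clock: 27.28
tool_pos: [0.5376, 0.1277, 0.0165]
tool_rot: [3.114, 0.412, -0.01]
contact_force: [-0.0, 0.4, 0.4]
width: 0.998
clock: 27.9
tool_pos: [0.541, 0.1302, 0.0224]
tool_rot: [3.113, 0.416, 0.006]
contact_force: [-1.7, -0.9, 11.4]
width: 0.669
t 27.9 pos [0.541  0.1302 0.0224] yaw -74.8 F [-1.7 -0.9 11.4] w 0.669 q [ 0.29  0.77 -0.75  1.92  0.76  0.77 -2.21]
```

```bash
python3 -m creep '[[[0,0,-40,0,0.5],[0,0,-100,0,0.5],[0,0,-160,0,0.5],[0,0,-190,0,0.5],[0,0,-190,0,0.5]]]'; python3 -m creep '[[[0,0,0,0,0.5]]]'; python3 -c "
from h import *; st(); held('red',.022,off=.022,save='w25')"
```

```text
clock: 28.52
tool_pos: [0.541, 0.1307, 0.2133]
tool_rot: [3.113, 0.416, 0.01]
contact_force: [0.5, -0.6, -1.6]
width: 0.665
clock: 28.65
tool_pos: [0.5388, 0.1295, 0.2094]
tool_rot: [3.113, 0.416, -0.001]
contact_force: [0.3, -0.6, -1.5]
width: 0.668
t 28.65 pos [0.5388 0.1295 0.2094] yaw -74.8 F [ 0.3 -0.6 -1.5] w 0.668 q [ 0.46  0.52 -0.98  1.82  0.5   1.07 -2.01]
red px [314.7 322. ] ax [168.2 169.7] d 8.8 world [0.5418 0.1304 0.2088]
offset world [0.0033 0.0008] tool [ 0.0034  0.0001 -0.    ]
go [ 16.7 183.2  -1.1] 0.2
```

View pics/w25.png

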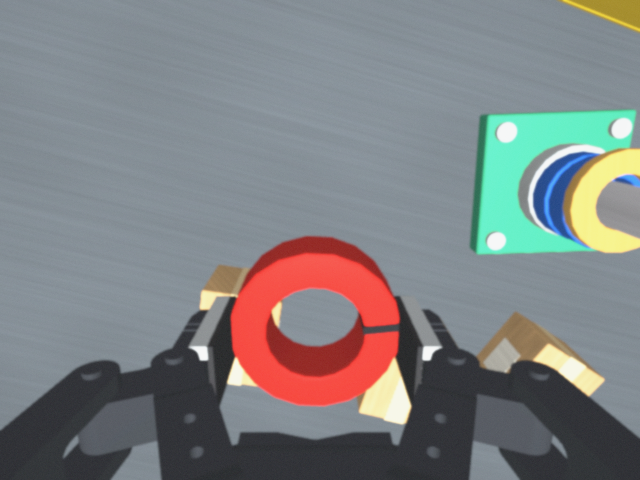

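```bash
python3 -m creep '[[[6,61,0,0,0.5],[12,122,0,0,0.5],[18,183,0,0,0.5],[18,184,0,0,0.5],[18,184,0,0,0.5]]]'; python3 -m creep '[[[0,0,0,0,0.5],[0,0,0,0,0.5]]]'; python3 -c "
from h import *; st(); grab('wrist','w26'); go([.6047,-.0424,.12],-75)"
```

```text
clock: 29.32
tool_pos: [0.604, -0.0425, 0.2081]
tool_rot: [-3.112, -0.415, 0.004]
contact_force: [-0.2, 0.1, -0.5]
width: 0.666
clock: 29.58
tool_pos: [0.6046, -0.0409, 0.2097]
tool_rot: [-3.113, -0.421, 0.0]
contact_force: [-0.3, 0.3, -0.9]
width: 0.663
t 29.57 pos [ 0.6046 -0.0409  0.2097] yaw -74.6 F [-0.3  0.3 -0.9] w 0.663 q [ 0.69  0.61 -0.93  1.69  0.53  1.12 -1.7 ]
go [-0.3  1.2 89.8] 0.4
```

View pics/w26.png

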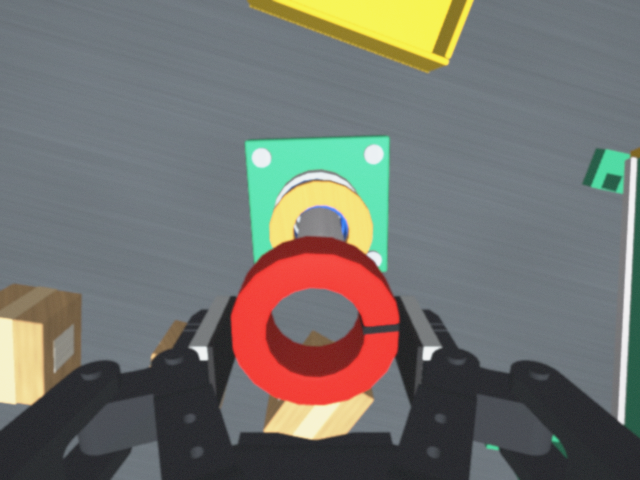

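```bash
python3 -m creep '[[[0,2,30,0,0.5],[0,2,60,0,0.5],[0,2,88,0,0.5],[0,2,88,0,0.5]]]';  python3 -c "
from h import *; st(); im,c=grab('wrist','w27')"
```

```text
clock: 30.12
tool_pos: [0.6038, -0.0441, 0.1198]
tool_rot: [-3.113, -0.418, 0.006]
contact_force: [0.0, 0.6, -1.3]
width: 0.668
t 30.12 pos [ 0.6038 -0.0441  0.1198] yaw -74.7 F [ 0.   0.6 -1.3] w 0.668 q [ 0.64  0.71 -0.85  1.75  0.63  0.98 -1.77]
```

View pics/w27.png

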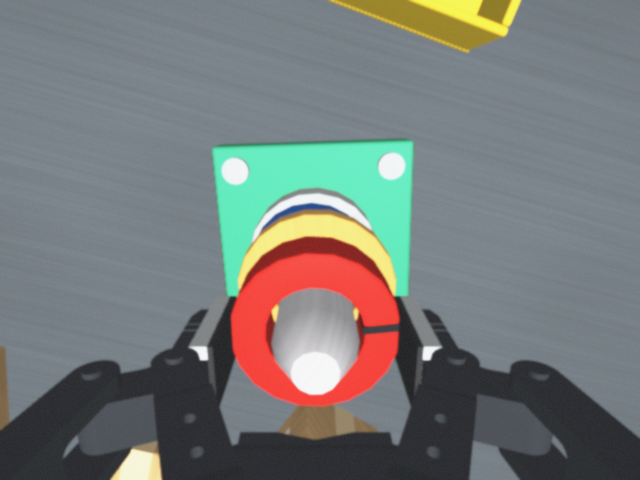

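```bash
python3 -m creep '[[[0,0,0,0,1],[0,0,0,0,1],[0,0,0,0,1],[0,0,-50,0,1],[0,0,-95,0,1]]]';  python3 -m creep '[[[-30,0,0,0,1],[-60,0,0,0,1],[-60,0,0,0,1]]]'; python3 -c "
from h import *; st(); im,c=grab('wrist','w28'); print(pix(c,[.606,-.042,.116])); ring('red',(.606,-.042),.116,img=(im,c)); im,c=grab('top','t28');grab('scene','s28')
a=im[160:340,190:510,::-1]; cv2.imwrite('pics/t28z.png',cv2.resize(a,(800,450),interpolation=cv2.INTER_CUBIC))
"
```

```text
clock: 30.8
tool_pos: [0.6054, -0.0444, 0.2181]
tool_rot: [-3.113, -0.417, 0.0]
contact_force: [0.7, -1.0, 0.2]
width: 0.999
clock: 31.18
tool_pos: [0.5459, -0.0615, 0.217]
tool_rot: [3.112, 0.414, -0.002]
contact_force: [0.2, 0.5, 0.7]
width: 1.003
t 31.18 pos [ 0.5459 -0.0615  0.217 ] yaw -74.8 F [0.2 0.5 0.7] w 1.003 q [ 0.82  0.5  -0.98  1.82  0.48  1.07 -1.65]
[308.63494194 130.23874403]
red px [311.9 130.1] ax [108.6 111.6] d 3.3 world [ 0.6065 -0.0437  0.116 ]
```

View pics/w28.png

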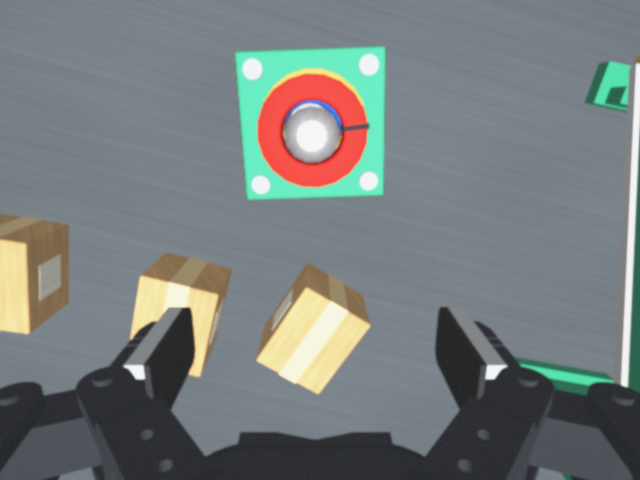

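View pics/s28.png

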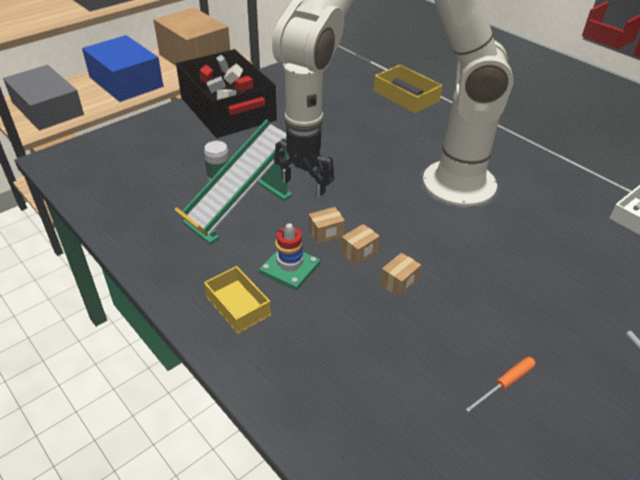

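```bash
python3 -c "
from h import *; go([.395,-.07,.22],-106)"
```

```text
go [-150.6  -30.9   -3. ] 31.2
```

```bash
python3 -m creep '[[[-50,-10,-3,8,1],[-100,-20,-3,16,1],[-150,-31,-3,24,1],[-150,-31,-3,31,1],[-150,-31,-3,31,1]]]'; cat >> h.py <<'E'
def carton(guess,save=None,h=.056,vmin=195):
    im,c=grab('wrist',save); hs=cv2.cvtColor(im,cv2.COLOR_RGB2HSV)
    m=cv2.inRange(hs,np.array([8,25,vmin]),np.array([30,200,255])); m=cv2.morphologyEx(m,cv2.MORPH_CLOSE,np.ones((5,5),np.uint8))
    g=pix(c,[guess[0],guess[1],h]); best=None
    for s,ce,l in blobs(m,800):
        d=np.hypot(*(ce-g))
        if best is None or d<best[0]: best=(d,l)
    cs,_=cv2.findContours(best[1].astype(np.uint8),cv2.RETR_EXTERNAL,cv2.CHAIN_APPROX_NONE)
    b=cv2.boxPoints(cv2.minAreaRect(max(cs,key=len))); w=np.array([ray(c,p,h)[:2] for p in b]); ce=w.mean(0)
    e=[w[1]-w[0],w[2]-w[1]]; L=[np.linalg.norm(x) for x in e]; i=int(L[1]<L[0]); a=np.degrees(np.arctan2(e[i][1],e[i][0]))
    print("box px",b.round().tolist(),"cen",ce.round(4),"sides",np.round(L,4),"short-axis dir",round(a%180-180,1))
    return ce,a
E
python3 -c "
from h import *; st(); ce,a=carton((.448,-.084),'w29'); go([ce[0],ce[1],.1],a)
"
```

```text
clock: 31.95
tool_pos: [0.3956, -0.0699, 0.2204]
tool_rot: [3.111, -0.429, 0.003]
contact_force: [-0.1, 0.5, 0.7]
width: 1.003
t 31.95 pos [ 0.3956 -0.0699  0.2204] yaw -105.7 F [-0.1  0.5  0.7] w 1.003 q [ 1.1   0.14 -1.05  2.15  0.16  0.92 -1.88]
box px [[274.0, 197.0], [274.0, 81.0], [363.0, 81.0], [363.0, 197.0]] cen [ 0.4465 -0.0875] sides [0.0782 0.0591] short-axis dir -105.7
go [ 53.2   3.8 120.5] 0.1
```

View pics/w29.png

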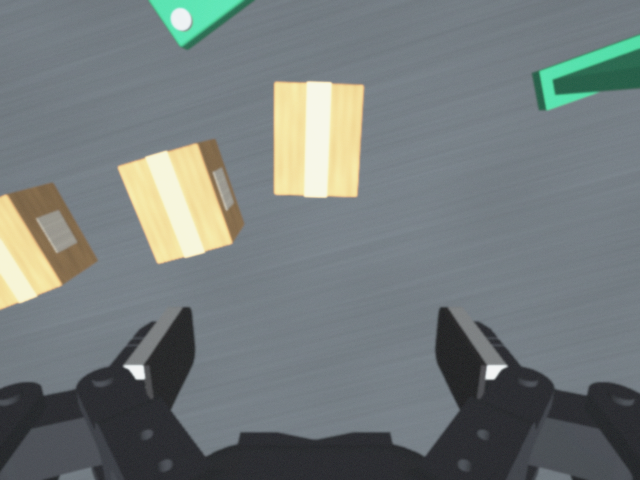

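```bash
python3 -m creep '[[[53,4,40,0,1],[53,4,100,0,1],[53,4,150,0,1],[53,4,182,0,1],[53,4,182,0,1]]]'; python3 -m creep '[[[0,0,0,0,0.5],[0,0,0,0,0.5],[0,0,0,0,0.5],[0,0,0,0,0.5]]]'; python3 -c "
from h import *; st(); grab('wrist','w30')"
```

```text
clock: 32.62
tool_pos: [0.4437, -0.0862, 0.0353]
tool_rot: [-3.11, 0.424, 0.008]
contact_force: [0.3, -0.7, 0.6]
width: 0.999
clock: 33.12
tool_pos: [0.4464, -0.088, 0.0394]
tool_rot: [3.112, -0.43, 0.006]
contact_force: [-0.2, 0.9, 7.5]
width: 0.695
t 33.12 pos [ 0.4464 -0.088   0.0394] yaw -105.8 F [-0.2  0.9  7.5] w 0.695 q [ 0.76  0.6  -0.74  2.16  0.7   0.64 -2.33]
```

View pics/w30.png

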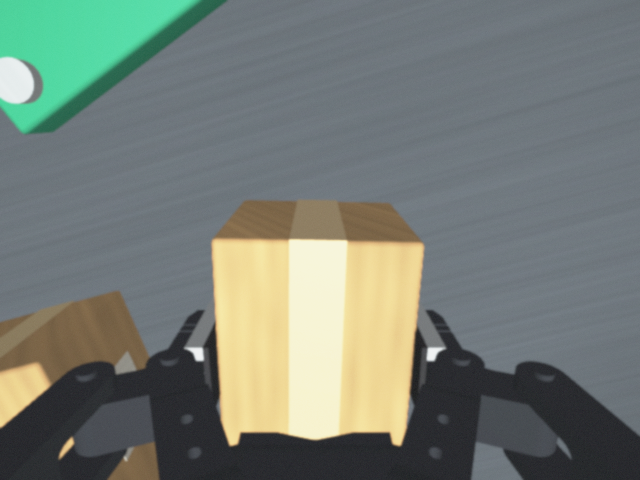

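```bash
python3 -m creep '[[[0,0,-60,0,0.5],[0,0,-120,0,0.5],[0,0,-180,0,0.5],[0,0,-240,0,0.5],[0,0,-280,0,0.5]]]'; python3 -c "
from h import *; st(); go([.40,-.31,.32],-87)"
```

```text
clock: 33.8
tool_pos: [0.445, -0.088, 0.3207]
tool_rot: [3.109, -0.43, 0.004]
contact_force: [0.1, -0.9, -1.5]
width: 0.695
t 33.8 pos [ 0.445  -0.088   0.3207] yaw -105.8 F [ 0.1 -0.9 -1.5] w 0.695 q [ 1.2   0.14 -1.14  1.92  0.14  1.17 -1.84]
go [ 16.9 225.8   1.3] -18.8
```

```bash
python3 -m creep '[[[4,56,0,-5,0.5],[8,112,0,-10,0.5],[12,170,0,-15,0.5],[17,226,0,-19,0.5],[17,226,0,-19,0.5]]]'; python3 -m creep '[[[0,0,0,0,0.5],[0,0,0,0,0.5]]]'; python3 -c "
from h import *; st(); im,c=grab('wrist','w31'); print(pix(c,[.407,-.3235,.185]),pix(c,[.7155,-.306,.034]))"
```

```text
clock: 34.42
tool_pos: [0.3967, -0.3156, 0.3174]
tool_rot: [3.14, 0.075, -0.001]
contact_force: [0.6, 1.1, -1.3]
width: 0.691
clock: 34.67
tool_pos: [0.4, -0.3087, 0.318]
tool_rot: [3.14, 0.092, -0.0]
contact_force: [-0.3, 0.2, -1.3]
width: 0.696
t 34.67 pos [ 0.4    -0.3087  0.318 ] yaw -86.6 F [-0.3  0.2 -1.3] w 0.696 q [ 1.49  0.28 -1.04  1.81  0.26  1.2  -1.14]
[337.77787852 218.60262131] [ 334.3579093 -210.3444437]
```

View pics/w31.png

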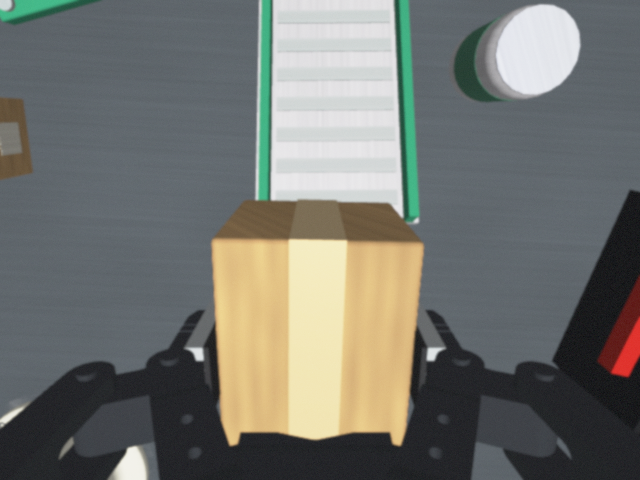

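```bash
python3 -c "
from h import *; go([.4977,-.3184,.205],-86.8)"
```

```text
go [ 97.   15.3 113.1] 0.2
```

```bash
python3 -m creep '[[[50,8,0,0,0.5],[97,15,20,0,0.5],[97,15,70,0,0.5],[97,15,100,0,0.5],[97,15,113,0,0.5]]]'; python3 -m creep '[[[0,0,0,0,0.5],[0,0,0,0,0.5]]]'; python3 -c "
from h import *; st(); im,c=grab('wrist','w32'); grab('scene','s32')"
```

```text
clock: 35.35
tool_pos: [0.4968, -0.3182, 0.2031]
tool_rot: [-3.139, -0.092, 0.003]
contact_force: [0.1, -0.1, -1.1]
width: 0.697
clock: 35.6
tool_pos: [0.4983, -0.3199, 0.2064]
tool_rot: [3.139, 0.089, 0.003]
contact_force: [0.6, 0.2, -1.1]
width: 0.689
t 35.6 pos [ 0.4983 -0.3199  0.2064] yaw -86.8 F [ 0.6  0.2 -1.1] w 0.689 q [ 1.2   0.57 -0.91  1.73  0.51  1.09 -1.4 ]
```

View pics/w32.png

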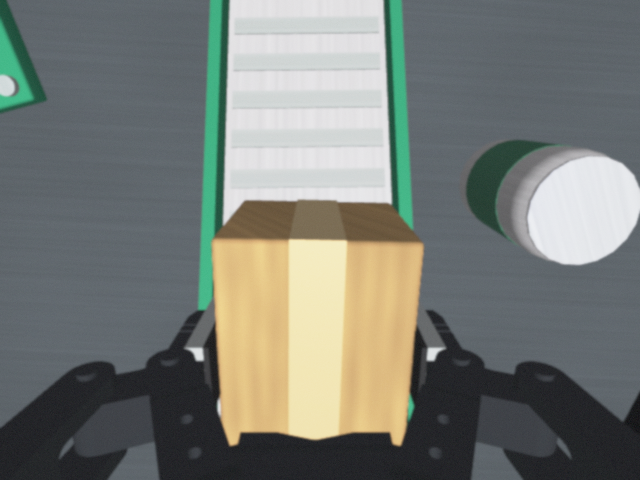

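View pics/s32.png

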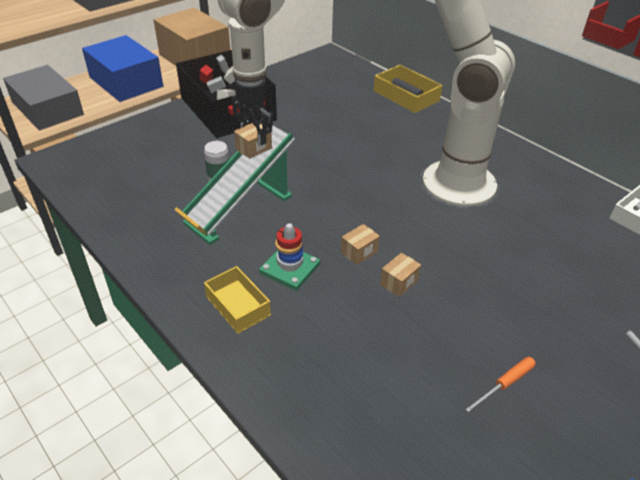

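```bash
python3 -c "
from h import *; im,c=grab('wrist')
for v in (20,100,178):
  row=im[v].astype(int); g=(row.min(1)>170); w=np.where(g[180:420])[0]+180; a,b=w.min(),w.max(); print(v,a,b)
  # intersect deck plane
  K,Rw,o=c
  for u in (a,b):
    d=Rw@np.linalg.solve(K,[u,v,1.]); n=np.array([.4901,0.028,1]); p0=np.array([.407,-.3235,.185]); t=n@(p0-o)/(n@d); p=o+t*d; print(p.round(4))
"
```

```text
20 229 382
[ 0.617  -0.2663  0.0805]
[ 0.6217 -0.351   0.0805]
100 227 386
[ 0.5743 -0.2692  0.1015]
[ 0.5791 -0.3542  0.1015]
178 224 389
[ 0.5355 -0.2713  0.1206]
[ 0.5402 -0.3566  0.1206]
```

```bash
python3 -m creep '[[[0,-2,2,0,0.5],[0,-2,2,0,0.5],[0,-2,2,0,1],[0,-2,2,0,1],[0,-2,2,0,1]]]'; python3 -m creep '[[[0,0,-60,0,1],[0,0,-110,0,1],[0,0,-110,0,1]]]'; python3 -c "
from h import *; st(); im,c=grab('wrist','w33'); grab('scene','s33'); im,c=grab('top','t33')
a=im[160:340,190:510,::-1]; cv2.imwrite('pics/t33z.png',cv2.resize(a,(800,450),interpolation=cv2.INTER_CUBIC))"
```

```text
clock: 36.38
tool_pos: [0.4973, -0.3177, 0.2029]
tool_rot: [3.14, 0.089, 0.0]
contact_force: [-0.2, -0.2, 0.2]
width: 1.0
clock: 36.75
tool_pos: [0.4998, -0.3181, 0.3173]
tool_rot: [3.136, 0.089, 0.01]
contact_force: [1.0, 0.5, -0.2]
width: 1.003
t 36.75 pos [ 0.4998 -0.3181  0.3173] yaw -86.8 F [ 1.   0.5 -0.2] w 1.003 q [ 1.25  0.47 -0.99  1.61  0.4   1.27 -1.32]
```

View pics/t33z.png

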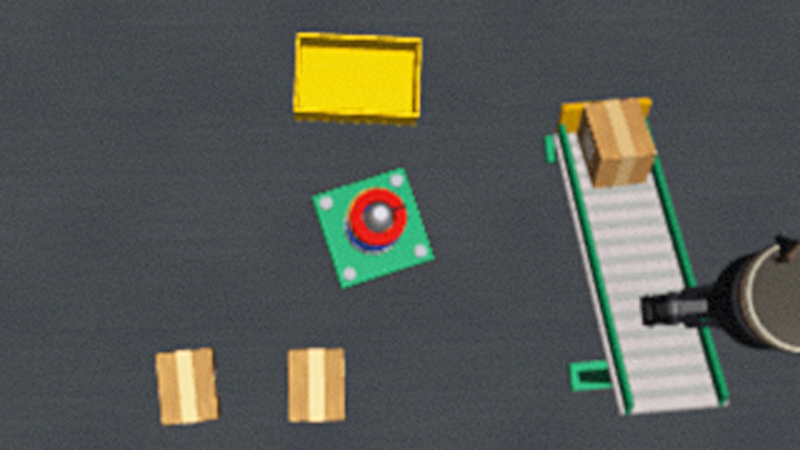

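View pics/w33.png

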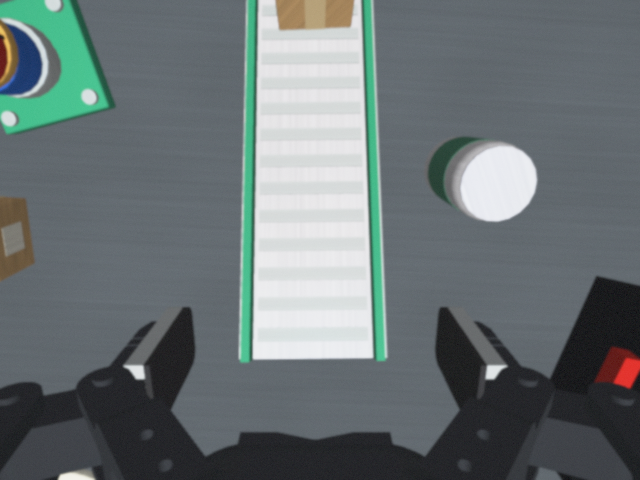

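```bash
python3 -c "
from h import *; go([.385,.02,.22],-90)"
```

```text
go [ -92.2 -343.4   92.1] 3.2
```

```bash
python3 -m creep '[[[-16,-60,0,0,1],[-32,-120,0,2,1],[-48,-180,20,3,1],[-64,-235,40,3,1],[-80,-290,70,3,1]]]'; python3 -m creep '[[[-12,-53,24,0,1],[-12,-53,24,0,1],[-12,-53,24,0,1]]]'; python3 -c "
from h import *; st(); ce,a=carton((.432,.025),'w34'); go([ce[0],ce[1],.039],a)
"
```

```text
clock: 37.52
tool_pos: [0.4003, -0.0338, 0.2428]
tool_rot: [3.141, 0.005, -0.001]
contact_force: [1.0, -0.1, -0.6]
width: 1.003
clock: 37.9
tool_pos: [0.3892, 0.0175, 0.2196]
tool_rot: [-3.141, -0.007, 0.002]
contact_force: [0.4, 0.3, -1.0]
width: 1.001
t 37.9 pos [0.3892 0.0175 0.2196] yaw -89.7 F [ 0.4  0.3 -1. ] w 1.001 q [ 1.05  0.16 -1.23  2.17  0.18  0.93 -1.85]
box px [[263.0, 100.0], [351.0, 100.0], [351.0, 213.0], [263.0, 213.0]] cen [0.4304 0.0229] sides [0.059  0.0778] short-axis dir -89.8
go [ 40.8  -5.8 180.9] -0.1
```

View pics/w34.png

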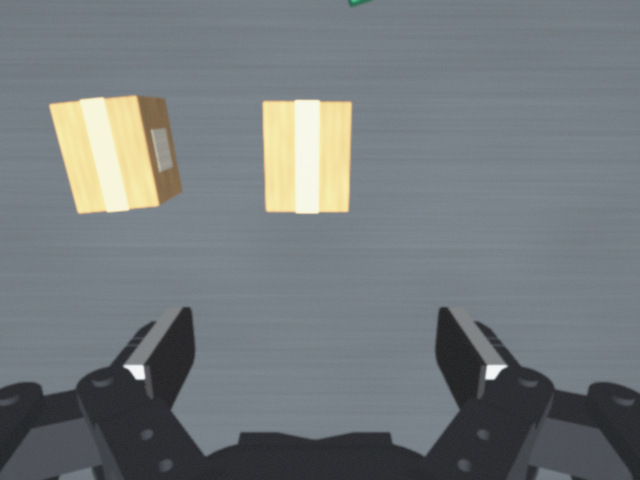

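```bash
python3 -m creep '[[[41,-6,40,0,1],[41,-6,100,0,1],[41,-6,150,0,1],[41,-6,180,0,1],[41,-6,180,0,1]]]'; python3 -m creep '[[[0,0,0,0,0.5],[0,0,0,0,0.5],[0,0,0,0,0.5],[0,0,0,0,0.5]]]'; python3 -m creep '[[[0,0,-60,0,0.5],[0,0,-120,0,0.5],[0,0,-180,0,0.5],[0,0,-240,0,0.5],[0,0,-280,0,0.5]]]'; python3 -c "
from h import *; st(); go([.495,-.316,.318],-86.7)"
```

```text
clock: 38.58
tool_pos: [0.4293, 0.0226, 0.0383]
tool_rot: [-3.141, -0.003, 0.007]
contact_force: [0.3, -1.3, 0.5]
width: 1.001
clock: 39.08
tool_pos: [0.4321, 0.0235, 0.0417]
tool_rot: [3.141, 0.005, 0.005]
contact_force: [-0.5, -0.4, 8.3]
width: 0.692
clock: 39.7
tool_pos: [0.431, 0.0243, 0.3226]
tool_rot: [3.139, 0.007, 0.003]
contact_force: [0.5, -0.4, -1.5]
width: 0.693
t 39.7 pos [0.431  0.0243 0.3226] yaw -89.7 F [ 0.5 -0.4 -1.5] w 0.693 q [ 1.2   0.1  -1.37  1.95  0.11  1.17 -1.78]
go [ 62.4 340.6   5.5] -3.0
```

```bash
python3 -m creep '[[[10,60,0,-1,0.5],[20,120,0,-2,0.5],[30,180,0,-3,0.5],[40,240,0,-3,0.5],[50,298,0,-3,0.5]]]'; python3 -m creep '[[[10,40,0,0,0.5],[10,40,0,0,0.5],[10,40,0,0,0.5]]]'; python3 -c "
from h import *; st(); grab('wrist','w35'); go([.495,-.3168,.206],-86.4)"
```

```text
clock: 40.33
tool_pos: [0.4814, -0.2762, 0.3208]
tool_rot: [3.139, 0.087, 0.0]
contact_force: [1.8, -0.3, -0.6]
width: 0.692
clock: 40.7
tool_pos: [0.4938, -0.3123, 0.3204]
tool_rot: [-3.14, -0.089, -0.0]
contact_force: [0.6, 0.2, -1.0]
width: 0.693
t 40.7 pos [ 0.4938 -0.3123  0.3204] yaw -86.7 F [ 0.6  0.2 -1. ] w 0.693 q [ 1.31  0.5  -1.1   1.62  0.45  1.31 -1.37]
go [  0.8   5.1 114.6] -0.3
```

View pics/w35.png

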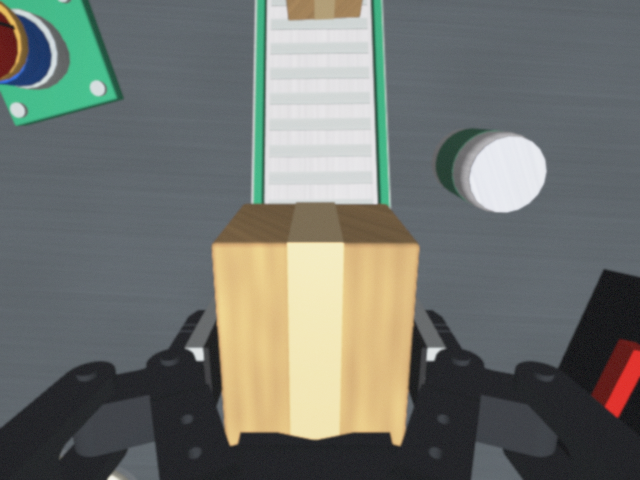

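```bash
python3 -m creep '[[[1,5,50,0,0.5],[1,5,90,0,0.5],[1,5,113,0,0.5],[1,5,113,0,0.5],[1,5,113,0,0.5]]]'; python3 -c "
from h import *; st()"; python3 -m creep '[[[0,0,0,0,1],[0,0,0,0,1],[0,0,0,0,1]]]'; python3 -m creep '[[[0,0,-60,0,1],[0,0,-110,0,1],[0,0,-110,0,1]]]'; python3 -c "
from h import *; st(); im,c=grab('wrist','w36'); grab('scene','s36'); im,c=grab('top','t36')
a=im[160:340,190:510,::-1]; cv2.imwrite('pics/t36z.png',cv2.resize(a,(800,450),interpolation=cv2.INTER_CUBIC)); go([.385,.155,.22],-80)"
```

```text
clock: 41.38
tool_pos: [0.4966, -0.318, 0.2089]
tool_rot: [3.139, 0.09, 0.004]
contact_force: [-0.1, 0.1, -1.3]
width: 0.69
t 41.38 pos [ 0.4966 -0.318   0.2089] yaw -86.7 F [-0.1  0.1 -1.3] w 0.69 q [ 1.25  0.61 -1.01  1.74  0.57  1.12 -1.45]
clock: 41.75
tool_pos: [0.4956, -0.3184, 0.2078]
tool_rot: [3.14, 0.088, 0.001]
contact_force: [0.1, -0.8, 0.3]
width: 1.003
clock: 42.12
tool_pos: [0.4979, -0.3185, 0.3218]
tool_rot: [3.136, 0.089, 0.01]
contact_force: [0.0, 1.1, 0.0]
width: 0.998
t 42.12 pos [ 0.4979 -0.3185  0.3218] yaw -86.8 F [0.  1.1 0. ] w 0.998 q [ 1.31  0.5  -1.09  1.61  0.46  1.3  -1.37]
go [ -82.9 -478.7   96.5] -6.8
```

View pics/t36z.png

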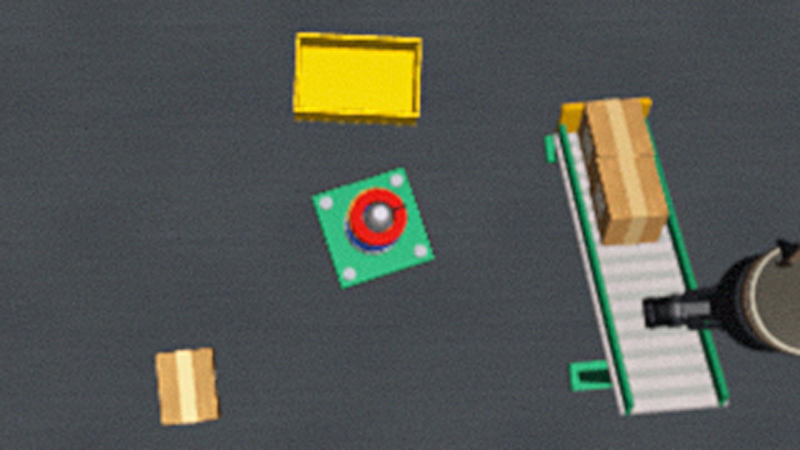

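View pics/w36.png

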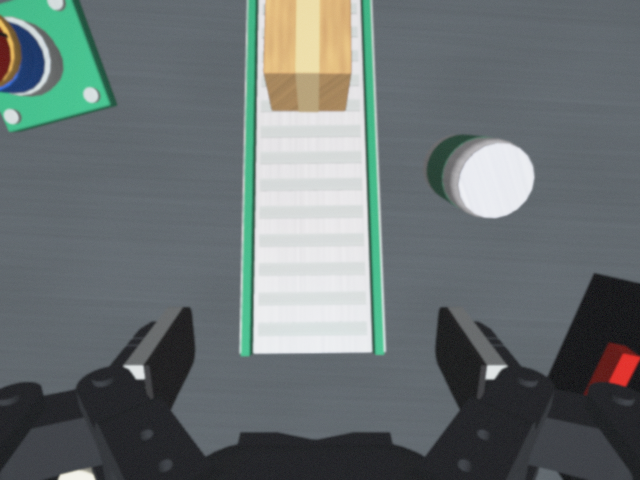

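```bash
python3 -m creep '[[[-11,-61,0,0,1],[-22,-122,0,0,1],[-33,-183,20,0,1],[-44,-240,40,-2,1],[-55,-298,60,-3,1]]]'; python3 -m creep '[[[-28,-61,10,0,1],[-28,-122,20,0,1],[-28,-181,37,0,1],[-28,-181,37,0,1],[-28,-181,37,0,1]]]'; python3 -c "
from h import *; st(); ce,a=carton((.432,.164),'w37'); go([ce[0],ce[1],.04],a)
"
```

```text
clock: 42.9
tool_pos: [0.4222, -0.0237, 0.2559]
tool_rot: [-3.137, -0.17, 0.002]
contact_force: [0.9, 0.9, 0.3]
width: 0.998
clock: 43.52
tool_pos: [0.3749, 0.1528, 0.2195]
tool_rot: [-3.136, -0.177, 0.004]
contact_force: [-0.5, 0.6, 0.3]
width: 0.997
t 43.52 pos [0.3749 0.1528 0.2195] yaw -83.5 F [-0.5  0.6  0.3] w 0.997 q [ 0.73  0.25 -1.3   2.14  0.3   0.96 -2.19]
box px [[265.0, 74.0], [356.0, 74.0], [356.0, 191.0], [265.0, 191.0]] cen [0.4313 0.1622] sides [0.0599 0.0779] short-axis dir -83.6
go [ 57.1  -4.2 179.6] -0.1
```

View pics/w37.png

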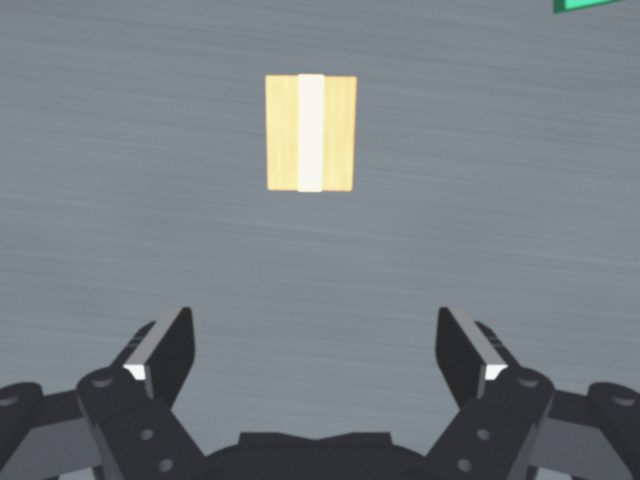

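```bash
python3 -m creep '[[[30,-4,30,0,1],[57,-4,60,0,1],[57,-4,110,0,1],[57,-4,110,0,1]]]'; python3 -c "
from h import *; st(); go([.4313,.1622,.04],-83.6)"
```

```text
clock: 44.08
tool_pos: [0.4302, 0.1592, 0.1078]
tool_rot: [3.136, 0.167, -0.012]
contact_force: [-1.0, 0.2, 0.2]
width: 1.001
t 44.08 pos [0.4302 0.1592 0.1078] yaw -83.9 F [-1.   0.2  0.2] w 1.001 q [ 0.4   0.55 -0.98  2.11  0.63  0.82 -2.44]
go [ 2.  -2.9 67.7] -0.3
```

```bash
python3 -m creep '[[[1,-2,0,-6,1],[1,-2,30,-6,1],[1,-2,55,-6,1],[1,-2,66,-6,1],[1,-2,66,-6,1]]]'; python3 -c "
from h import *; st()"; python3 -m creep '[[[0,0,0,0,0.5],[0,0,0,0,0.5],[0,0,0,0,0.5],[0,0,0,0,0.5]]]'; python3 -c "
from h import *; st(); grab('wrist','w38')"
```

```text
clock: 44.7
tool_pos: [0.4339, 0.1637, 0.0454]
tool_rot: [3.124, 0.333, 0.001]
contact_force: [0.6, 0.6, 0.2]
width: 0.995
t 44.7 pos [0.4339 0.1637 0.0454] yaw -77.8 F [0.6 0.6 0.2] w 0.995 q [ 0.3   0.66 -0.88  2.13  0.79  0.72 -2.47]
clock: 45.2
tool_pos: [0.4344, 0.1643, 0.0463]
tool_rot: [3.123, 0.334, 0.004]
contact_force: [-3.8, -2.3, 13.3]
width: 0.708
t 45.2 pos [0.4344 0.1643 0.0463] yaw -77.8 F [-3.8 -2.3 13.3] w 0.708 q [ 0.3   0.66 -0.88  2.13  0.79  0.72 -2.47]
```

View pics/w38.png

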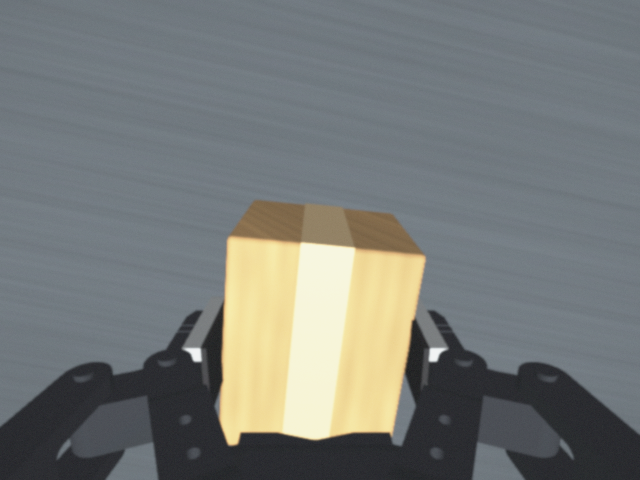

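```bash
python3 -m creep '[[[0,0,0,0,0.5],[0,0,-60,0,0.5],[0,0,-120,0,0.5],[0,0,-180,0,0.5],[0,0,-240,0,0.5]]]'; python3 -m creep '[[[0,0,-36,0,0.5],[0,0,-36,0,0.5]]]'; python3 -c "
from h import *; st(); go([.49,-.3168,.322],-80.4);grab('wrist','w39')"
```

```text
clock: 45.88
tool_pos: [0.4329, 0.1643, 0.2867]
tool_rot: [3.123, 0.336, 0.0]
contact_force: [1.2, -0.6, -1.0]
width: 0.702
clock: 46.12
tool_pos: [0.4347, 0.165, 0.3233]
tool_rot: [3.122, 0.334, 0.009]
contact_force: [0.3, 0.8, -1.3]
width: 0.706
t 46.12 pos [0.4347 0.165  0.3233] yaw -77.8 F [ 0.3  0.8 -1.3] w 0.706 q [ 0.76  0.25 -1.34  1.89  0.27  1.2  -2.03]
go [-48.  482.6   1.9] 2.6
```

View pics/w39.png

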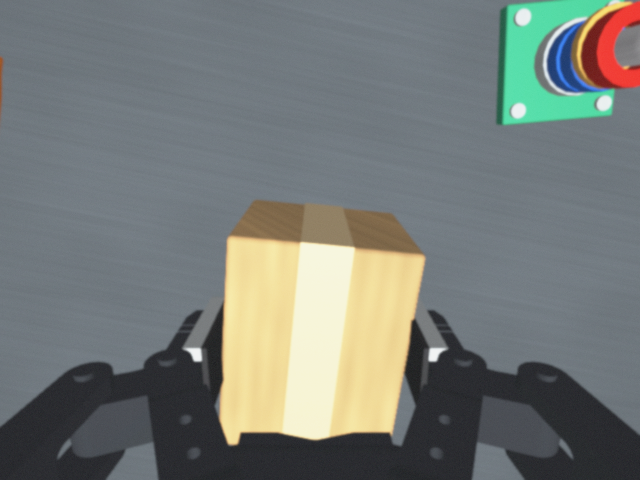

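```bash
python3 -m creep '[[[-6,60,0,1,0.5],[-12,120,0,2,0.5],[-18,180,0,3,0.5],[-24,240,0,3,0.5],[-30,300,0,3,0.5]]]'; python3 -m creep '[[[-7,61,0,0,0.5],[-14,122,0,0,0.5],[-18,181,0,0,0.5],[-18,181,0,0,0.5],[-18,181,0,0,0.5]]]'; python3 -c "
from h import *; st(); grab('wrist','w40'); go([.493,-.3168,.213],-80.4)"
```

```text
clock: 46.8
tool_pos: [0.4665, -0.1373, 0.3191]
tool_rot: [-3.131, -0.253, 0.003]
contact_force: [0.7, -0.1, 0.2]
width: 0.704
clock: 47.42
tool_pos: [0.4784, -0.3157, 0.3188]
tool_rot: [-3.128, -0.254, 0.003]
contact_force: [-0.1, 1.2, -1.7]
width: 0.7
t 47.42 pos [ 0.4784 -0.3157  0.3188] yaw -80.7 F [-0.1  1.2 -1.7] w 0.7 q [ 1.38  0.5  -1.15  1.65  0.47  1.31 -1.27]
go [ 13.9   4.4 106.4] -0.2
```

View pics/w40.png

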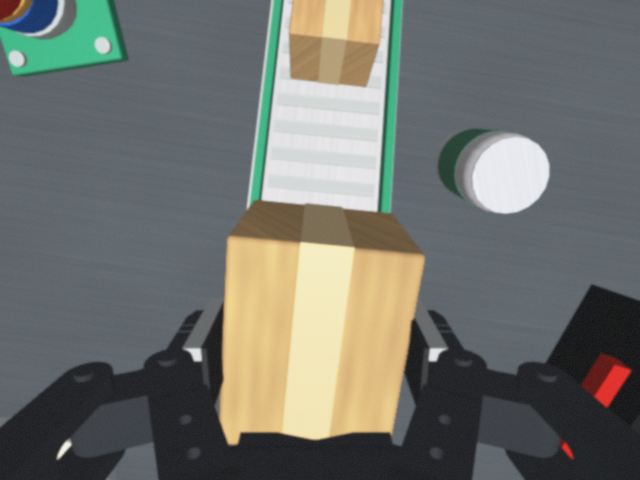

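```bash
python3 -m creep '[[[14,3,50,0,0.5],[14,3,90,0,0.5],[14,3,106,0,0.5],[14,3,106,0,0.5],[14,3,106,0,0.5]]]'; python3 -c "
from h import *; st();grab('scene','s41')"; python3 -m creep '[[[0,0,0,0,1],[0,0,0,0,1],[0,0,0,0,1]]]'; python3 -m creep '[[[0,0,-60,0,1],[0,0,-110,0,1],[-60,0,-110,0,1],[-100,0,-110,0,1]]]'; python3 -c "
from h import *; st(); im,c=grab('wrist','w42'); im,c=grab('scene','s42'); cv2.imwrite('pics/s42z.png',cv2.resize(im[100:320,160:430,::-1],(800,652))[:600]); im,c=grab('top','t42')
a=im[160:340,190:510,::-1]; cv2.imwrite('pics/t42z.png',cv2.resize(a,(800,450),interpolation=cv2.INTER_CUBIC))"
```

```text
clock: 48.1
tool_pos: [0.4944, -0.3176, 0.2164]
tool_rot: [3.13, 0.254, 0.003]
contact_force: [-0.6, -0.3, 0.3]
width: 0.704
t 48.1 pos [ 0.4944 -0.3176  0.2164] yaw -80.7 F [-0.6 -0.3  0.3] w 0.704 q [ 1.29  0.62 -1.06  1.73  0.59  1.14 -1.36]
clock: 48.52
tool_pos: [0.4934, -0.3178, 0.215]
tool_rot: [3.131, 0.252, 0.001]
contact_force: [0.2, 0.9, -0.6]
width: 1.001
clock: 49.02
tool_pos: [0.3934, -0.3338, 0.3249]
tool_rot: [3.13, 0.254, -0.001]
contact_force: [-0.5, -0.1, -0.2]
width: 1.001
t 49.02 pos [ 0.3934 -0.3338  0.3249] yaw -80.7 F [-0.5 -0.1 -0.2] w 1.001 q [ 1.65  0.38 -1.24  1.77  0.38  1.26 -1.1 ]
```

View pics/t42z.png

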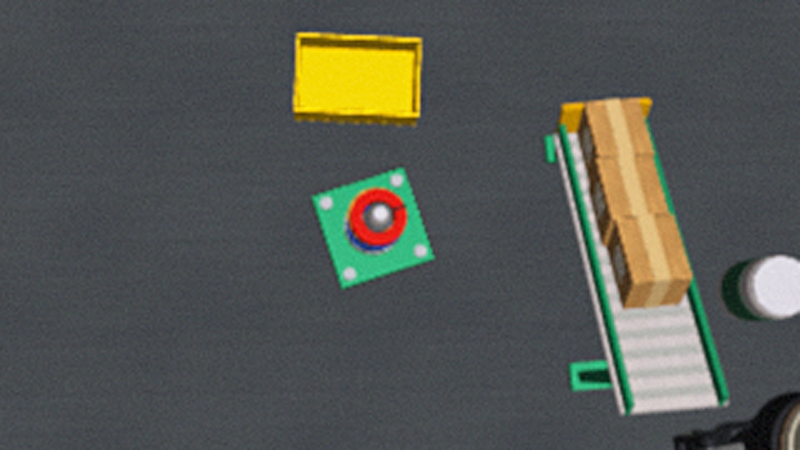

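View pics/s42z.png

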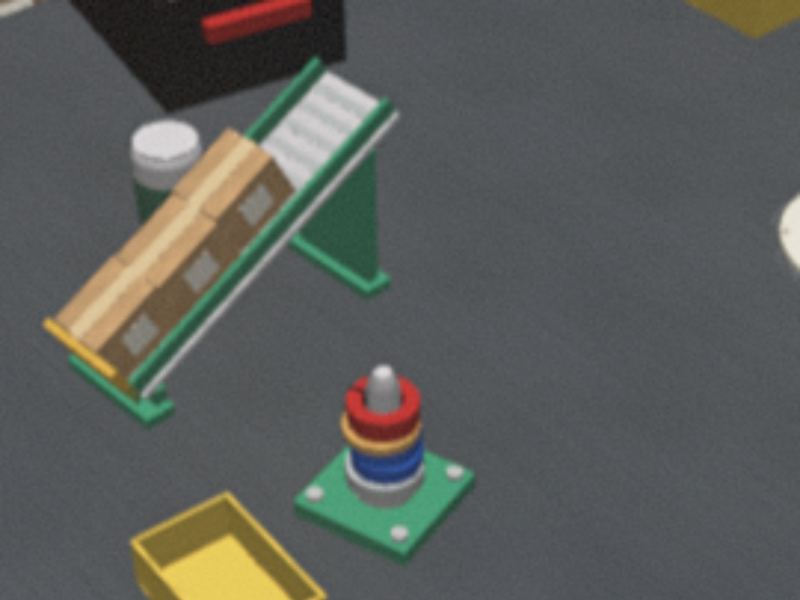

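```bash
python3 -m creep '[[[0,0,0,0,1],[0,0,0,0,1],[0,0,0,0,1],[0,0,0,0,1],[0,0,0,0,1]]]'; python3 -c "
from h import *; a=cv2.imread('pics/t42.png')[:,:,::-1].astype(int); im,c=grab('top','t43'); d=np.abs(im.astype(int)-a).max(2)[160:340,190:460]; print('changed px',(d>60).sum()); ring('red',SH,.116,img=(im,c)); order.close_job(); st()"
```

```text
clock: 49.8
tool_pos: [0.3948, -0.3335, 0.3245]
tool_rot: [-3.131, -0.254, -0.0]
contact_force: [0.6, 0.0, 0.1]
width: 0.998
changed px 2
red px [340.8 246.5] ax [21.5 22.4] d 0.4 world [ 0.6053 -0.0414  0.116 ]
the job is handed in; nothing more can be done
the job is handed in; nothing more can be done
```

I built the idler on the shaft in the order asked: bearing, both blue spacers (only two were there), brass washer, red collar. All three cartons went into the return lane, and the job is handed in; it finished at about 50 s.

**Stack:** the last pictures show everything stacked on the shaft in order. The collar measured about 1 mm off the shaft axis.

**Cartons:** they lie end to end against the stop with no visible gap, judged by eye rather than measured.

**At rest:** two top-camera pictures about 0.8 s apart showed nothing moving. The yellow bin and can looked where they started. The screwdriver wasn't checked after the last carton, but the arm never came near it.

**What went wrong on the way:**
- My first try at the washer was too high and the fingers closed on top of it. I reopened, went lower and gripped it properly.
- I gripped the third carton about 6° skewed because the last joint was near its limit, and turned the tool to line it up with the lane.

No final check failed or disagreed.

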